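Ink the dauber and hold it on the heel mark of a shoe last

TASK

Take the orange-handled dauber out of its wooden holder, dip its tip briefly into the white ink pot so that it touches the blue pad at the bottom, then press the tip lightly on the red ringed mark on the heel of the upturned shoe last, with the dauber square (at right angles) to the sloping sole and its sprung tip pushed about half-way in. Finish while holding it there, still gripped and pressing; touch the last nowhere but at the mark, never force the tip hard against it, and leave the pot standing where it is and everything else undisturbed.

Things in the scene. Friction and masses are not known exactly. Their poses are not given: they have to be found in the camera images.
- dauber: Loose hand tool 165 mm long, 130 g, upright in the holder. Origin: end of its tip when sprung out; z from tip to handle. Along z in mm: dark blue round-ended tip 12 across (0-14), thin rod, steel barrel 18 across (23-75), brass collar 34 across (75-83) resting on the holder, orange square handle 24 x 24 (83-165), flats facing x and y. The tip slides into the barrel against a spring.
- dauber_tip (a joint): How far the dauber's sprung tip is pushed in, m: 0 fully out, 0.014 fully in. The spring needs 1 N to start moving, then 0.35 N per mm: 3.5 N half-way in (0.007), 6 N fully in.
- dauber_point (a point): End point of the dauber's tip (moves in with it); axes as the dauber's.
- holder: Dark wooden block 80 x 80 x 90 mm, fixed; origin centre of its underside, z up. A 26 mm round hole goes right through its middle; the dauber hangs in it by its collar, tip 15 mm above the table.
- pot: White open round ink pot, loose, 450 g, 72 mm across the rim, 68 at the foot, 50 high, 4 mm wall; origin centre of its underside, z up. A solid blue pad 58 mm across covers its floor, top face 12 mm above the underside. Stands on the table; holder, pot and tin may change places.
- last: Upturned tan shoe last, 250 mm long, 84 wide at the ball, 62 at the heel, rigid on a dark red jack (foot 124 across). Origin at the mark on the flat heel seat; x heel to toe, z out of the sole, square to it. The sole rises 20 degrees from heel to toe; the toe points roughly away from the robot. Heel seat flat 30 mm to the front, 25 to the back and sides; the rest of the sole lies 0 to 15 mm below its plane.
- spot (a point): Centre of the mark on the heel seat: a red ring 23 mm across with a red centre dot, flush with the sole, 150 mm above the table; axes as the last's (z is the sole's outward normal).
- tin: Dark steel open tin of brass tacks, 72 mm across, 38 mm high, loose; not to be moved. Origin centre of its underside.
- hammer: Loose hammer lying on the table; leave alone. Origin centre of its underside.
- pliers: Loose pliers with dark green handles, 170 mm long; leave alone. Origin at the pivot, underside.
- spool: Loose cream thread spool, 48 mm across, 60 mm high; leave alone. Origin centre of its underside.
- jar: Loose closed amber jar, 66 mm across, 85 mm high; leave alone. Origin centre of its underside.
- awl: Loose wooden-handled hand tool lying on the table; leave alone. Origin on its underside.
Things that resemble listed ones, but are neither listed nor needed, are in the scene too. What is shaped like the dauber but pink or purple is not meant.

How it is judged:
By the outcome, as a careful person would: the job done as asked, in the order asked, and still so for the second after the job is handed in, while the arm keeps its last pose, push and grip.
It also fails if it takes over 50 s, if anything falls off the work surface, if the arm or the gripper's body presses on something with over 40 N, if the wrist force passes 120 N, or if a joint passes its speed limit or range.

ROBOT

A 6-joint arm with a two-finger parallel gripper is mounted at the origin on the work surface. World frame = base frame: x ahead of the robot, y to its left, z up, the work surface at z = 0. Lengths are in m, angles in rad, forces in N, time in s.
With the tool pointing down it reaches from about 0.35 to 0.975 m from the base axis. Payload 4.9 kg.
Tool frame: the origin (TCP) lies on the centre line of the jaws, within the pads' length; the fingertips stand 11 mm ahead of it and the grasp point (between the pads) lies 8 mm behind it; z points along the fingers, y is the direction in which the jaws open and shut (so a half turn about z gives the same grasp; the last joint's range is limited). The gripper opens to 85 mm and grips with 20 to 120 N. Pads are 22 mm wide; open, the fingers measure 114 mm over their backs; the gripper's body (76 mm by 85 mm) begins 54 mm behind the grasp point. The pads swing forward as they close: fully open they stand 13 mm farther back than shut.
Start: joints at [0.995, 0.053, 1.613, -0, 1.476, -0.119], TCP at [0.276, 0.561, 0.242] pointing down, gripper open.
Joint ranges: [-3.01, 3.01], [-1.01, 2.22], [0.06, 2.58], [-1.02, 4.17], [0.09, 2.62], [-3.14, 3.14]. Speed limits (rad/s): [2.57, 2.57, 3.14, 3.14, 3.14, 3.14].

INTERFACE

Orientations are given as a rotation vector (axis times angle).
In Python, from station import ctrl gives the robot as it stands.
- The arm moves only by the tool send_rows, never from a script. Its argument "series" is a list of rows, each an object of numbers: "tx", "ty", "tz": the shift along the tool's x, y, z in cm; "wx", "wy", "wz": the turn, a rotation vector about the tool's x, y, z in rad; "jaw": the closure, from 0 (fully open) to 1 (shut). In form: [{"tx": .., "ty": .., "tz": .., "wx": .., "wy": .., "wz": .., "jaw": ..}, ...]. A call has 1 to 5 rows; each row shifts and turns the pose as measured when the row begins, along the tool's axes as they then stand; what a row does not reach is not made up. A row lasts 1/8 s, in which the tool goes at most 62.5 mm and 10.7 degrees, less where a joint would pass 70% of its speed; a pose out of reach is approached as far as the arm can. A call is refused whole if a number of a shift passes 6.25 or a number of a turn 0.188, either way. A call with a gripper value outside its range is refused whole. The fingers move at their own pace and stop on an object; "squeeze" is the grip in N (left out, the last holds). Time passes only in rows, so rows that do not move let the fingers close. It gives the time, the measured TCP pose, the force and the opening at its end, in the units of the state.
- ctrl.get_obs(): the state, without advancing time (a new reading comes with each control period).
- ctrl.get_image(name): name is "scene" or "top"; returns the picture (420x560x3 uint8, red, green, blue); there is no depth.
- ctrl.camera_info(name): a dict with "mtx" (3x3 intrinsics, pixels), "R" (3x3) and "t" (3): a world point X has camera coordinates R X + t. Camera axes: x right, y down, z forward; pixel columns grow to the right and rows downward; lengths in m; the calibration is good to about 2 mm. A picture is of the moment at which its call begins. camera_info takes no time and is no camera call.
- ctrl.finish_job(): hands the job in, once; it reports no verdict.
The state is a dict: "t": time; "q": joint angles; "dq": joint speeds; "effort": joint torques, N m; "tool_pos": TCP position; "tool_rot": TCP orientation; "contact_force": force on the tool from outside, world axes, zero at the start; "wrist_torque": the same for the moment, N m; "opening": finger opening in m.
Only numpy, scipy, OpenCV 4.12 (cv2) and the standard library are available. Lean on these libraries where they do the work, as an engineer would, in place of code of your own. Each camera call takes 0.05 s, during which the arm holds its last target.

## Working session

There is one attempt and no reset: what is moved stays moved. The work goes in short steps, Python scripts to look and compute and a tool call to move; the robot and the scene stay as the last step left them, time stands still between calls to the robot, and variables do not carry over. Pictures are saved under pics/ and viewed, and the job is handed in when it is done.

Besides the shell and the picture viewer there is one more tool, called after "Request:" by a JSON object that holds its "op" and its "data". send_rows: Moves the arm, as the interface text tells. Its arguments: {"type":"object","properties":{"series":{"type":"array"},"squeeze":{"type":"number"}},"required":["series"]}

```bash
ls; mkdir -p pics; python3 - <<'E'
from station import ctrl
import cv2
for n in ("scene","top"):
    im=ctrl.get_image(n); cv2.imwrite(f"pics/{n}0.png",im[:,:,::-1])
    c=ctrl.camera_info(n); print(n,c)
print(ctrl.get_obs())
E
```

```text
pics
scene {'mtx': array([[403.75723593,   0.        , 277.40577259],
       [  0.        , 403.75723593, 212.38488286],
       [  0.        ,   0.        ,   1.        ]]), 'R': array([[-0.72871642,  0.68446692, -0.02184984],
       [ 0.45262419,  0.4574514 , -0.76542116],
       [-0.51391023, -0.56766473, -0.64315864]]), 't': array([ 0.36486189, -0.20045656,  1.47621361])}
top {'mtx': array([[425.44857553,   0.        , 277.29331794],
       [  0.        , 425.44857553, 198.17248439],
       [  0.        ,   0.        ,   1.        ]]), 'R': array([[-0.02458919, -0.99969697,  0.00116185],
       [-0.98954449,  0.02417422, -0.14218756],
       [ 0.14211639, -0.00464598, -0.98983905]]), 't': array([0.05312425, 0.5791548 , 0.98863741])}
{'t': 0.1, 'q': array([ 9.95010222e-01,  5.33235336e-02,  1.61412956e+00, -1.32028523e-05,
        1.47600375e+00, -1.19006192e-01]), 'dq': array([-0.00066192, -0.00104512, -0.00360139, -0.00025939, -0.00324199,
       -0.00107565]), 'effort': array([ 7.04856120e-04, -3.94903636e+01, -3.71363854e+01, -1.05410529e-04,
        3.85225634e-03,  5.29403039e-06]), 'tool_pos': array([0.27537674, 0.56046997, 0.24118187]), 'tool_rot': array([-7.11143583e-01, -3.05940548e+00,  2.75982452e-03]), 'contact_force': array([ 0.55023512, -0.47469484,  0.21302881]), 'wrist_torque': array([-0.01794459,  0.01087688,  0.06605716]), 'opening': 0.08521223500863065}
```

View pics/scene0.png

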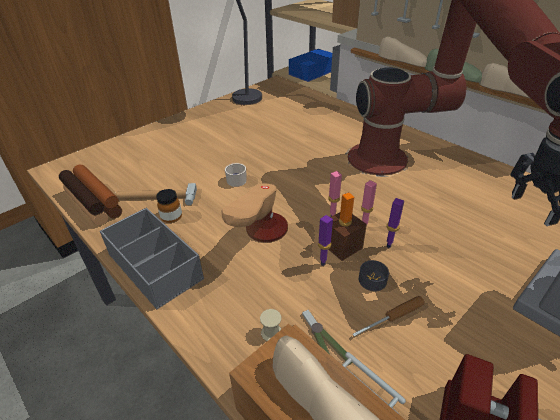

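View pics/top0.png

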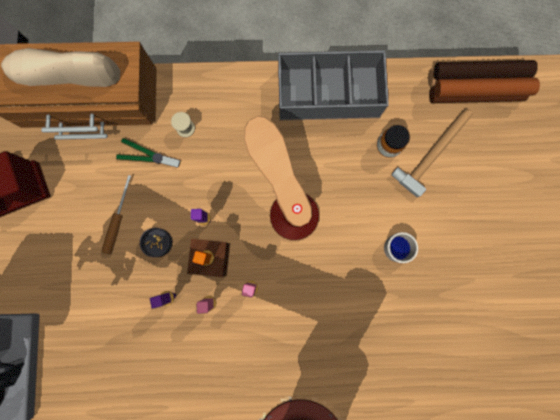

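Candidates for the dauber, top view: orange (200,258); purple (199,215) and (161,301); pink (249,291) and (204,307). Orange is the one in the wooden block and matches the description. Pot candidate: white with blue pad at (402,248). The dark tin at (156,242) is not it. I'll check with close crops.

```bash
python3 - <<'E'
import cv2, numpy as np
a=cv2.imread("pics/scene0.png"); b=cv2.imread("pics/top0.png")
c1=cv2.resize(a[160:280,300:420],(480,480),interpolation=cv2.INTER_CUBIC)
c2=cv2.resize(b[190:330,130:270],None,fx=4,fy=4,interpolation=cv2.INTER_CUBIC)[:, :]
c3=cv2.resize(b[180:270,260:430],None,fx=4,fy=4,interpolation=cv2.INTER_CUBIC)
c4=cv2.resize(a[150:250,210:310],(560,560),interpolation=cv2.INTER_CUBIC)
cv2.imwrite("pics/c1.png",c1);cv2.imwrite("pics/c2.png",c2);cv2.imwrite("pics/c3.png",c3);cv2.imwrite("pics/c4.png",c4)
E
```

```text
(no output)
```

View pics/c1.png

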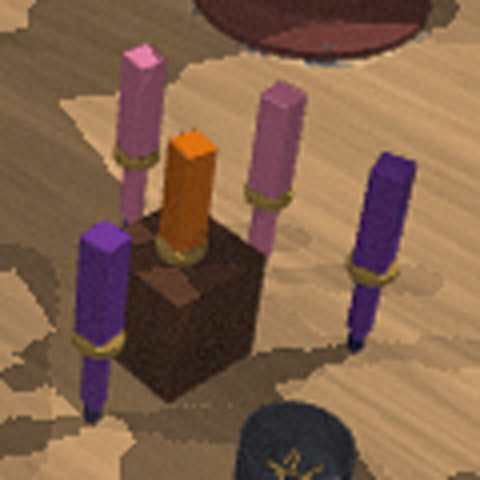

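View pics/c2.png

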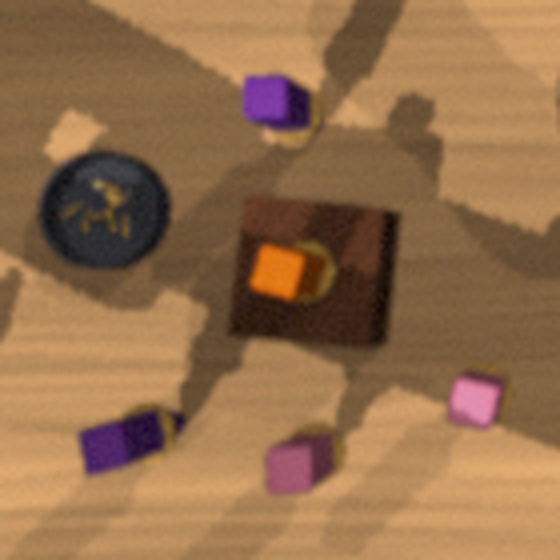

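View pics/c3.png

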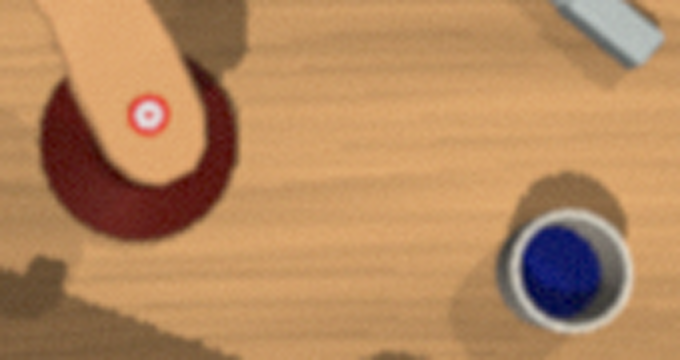

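View pics/c4.png

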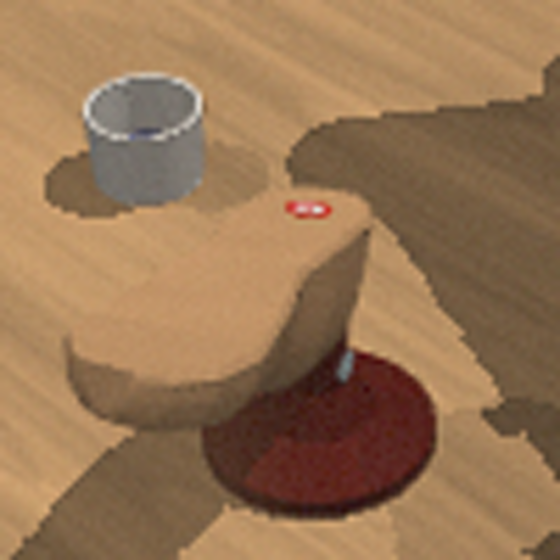

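The crops confirm it: orange dauber in the block, with pink and purple look-alikes standing around it; the pot has a blue pad; the red ring is on the heel. Next I'll measure them by fitting models to both views.

```bash
cat > h.py <<'E'
import numpy as np, cv2
from station import ctrl
from scipy.spatial.transform import Rotation as Rn
from scipy.optimize import minimize, least_squares
CI={n:ctrl.camera_info(n) for n in("scene","top")}
def proj(n,X):
    c=CI[n]; p=(np.atleast_2d(X)@c["R"].T+c["t"])@c["mtx"].T
    return p[:,:2]/p[:,2:]
def onz(n,uv,z):
    c=CI[n]; d=c["R"].T@np.linalg.solve(c["mtx"],np.array([uv[0],uv[1],1.])); o=-c["R"].T@c["t"]
    return o+d*(z-o[2])/d[2]
def hsv(n,f): return cv2.cvtColor(cv2.imread(f),cv2.COLOR_BGR2HSV)
E
python3 - <<'E'
from h import *
F={"scene":"pics/scene0.png","top":"pics/top0.png"}
W={"scene":(slice(180,240),slice(325,370)),"top":(slice(240,275),slice(185,218))}
M={}
for n in F:
    h=hsv(n,F[n]); m=((h[...,0]>=6)&(h[...,0]<=14)&(h[...,1]>215)&(h[...,2]>60)).astype(np.uint8)
    k=np.zeros_like(m); k[W[n]]=m[W[n]]; M[n]=k; ys,xs=np.nonzero(k); print(n,k.sum(),xs.min(),xs.max(),ys.min(),ys.max())
def mask(n,x,y,yaw,s=8):
    a=.012; P=np.array([[i,j,z] for i in(-a,a) for j in(-a,a) for z in(.098,.180)])
    P=P@Rn.from_euler('z',yaw).as_matrix().T+[x,y,0]
    p=cv2.convexHull(((proj(n,P)+.5)*16).astype(np.int32))
    k=np.zeros(M[n].shape,np.uint8); cv2.fillConvexPoly(k,p,1,lineType=8,shift=4); return k
# top-face bright in top view
h=hsv("top",F["top"]); m=((M["top"]>0)&(h[...,2]>180)).astype(np.uint8)
c=cv2.findContours(m,0,2)[0]; c=max(c,key=cv2.contourArea); print("topface",cv2.minAreaRect(c))
X=onz("top",cv2.moments(m,True)["m10"]/m.sum()*np.array([1,0])+cv2.moments(m,True)["m01"]/m.sum()*np.array([0,1]),.18);print(X)
h2=hsv("scene",F["scene"]); m2=((M["scene"]>0)&(h2[...,2]>190)).astype(np.uint8); ys,xs=np.nonzero(m2); print("scene top",xs.mean(),ys.mean(),m2.sum(),onz("scene",(xs.mean(),ys.mean()),.18))
for n in ("top","scene"):
    def cost(p): return (mask(n,*p)!=M[n]).sum()
    best=min(((cost((X[0]+dx,X[1]+dy,w)),dx,dy,w) for dx in np.arange(-.012,.0121,.002) for dy in np.arange(-.012,.0121,.002) for w in np.radians(np.arange(-45,45,5))),key=lambda t:t[0]); print(n,best)
def cost(p): return sum((mask(n,*p)!=M[n]).sum() for n in F)
L=sorted(((cost((X[0]+dx,X[1]+dy,w)),X[0]+dx,X[1]+dy,np.degrees(w)) for dx in np.arange(-.008,.0081,.001) for dy in np.arange(-.008,.0081,.001) for w in np.radians(np.arange(-45,45,3))))
for l in L[:6]: print(l)
# red ring
for n in F:
    h=hsv(n,F[n]); m=(((h[...,0]<6)|(h[...,0]>172))&(h[...,1]>110)&(h[...,2]>120)).astype(np.uint8)
    k=np.zeros_like(m); s=(slice(180,195),slice(255,278)) if n=="scene" else (slice(198,220),slice(285,310)); k[s]=m[s]
    c=np.vstack(cv2.findContours(k,0,2)[0]); e=cv2.fitEllipse(cv2.convexHull(c)); print(n,"ring",e,onz(n,e[0],.15))
E
```

```text
scene 199 340 353 193 222
top 162 192 210 250 264
topface ((198.88238525390625, 257.4706115722656), (10.6715669631958, 10.6715669631958), 14.03624439239502)
[0.44163749 0.20328599 0.18      ]
scene top 347.88235294117646 195.88235294117646 34 [0.4467633  0.20678427 0.18      ]
top (np.int64(82), np.float64(0.0), np.float64(0.002), np.float64(0.0))
scene (np.int64(154), np.float64(0.002), np.float64(-0.002), np.float64(0.6108652381980153))
(np.int64(272), np.float64(0.44563749044651146), np.float64(0.2042859851190615), np.float64(42.0))
(np.int64(278), np.float64(0.44563749044651146), np.float64(0.2052859851190615), np.float64(36.0))
(np.int64(279), np.float64(0.44563749044651146), np.float64(0.20328598511906149), np.float64(39.0))
(np.int64(280), np.float64(0.44463749044651146), np.float64(0.20328598511906149), np.float64(33.0))
(np.int64(280), np.float64(0.44563749044651146), np.float64(0.2042859851190615), np.float64(33.0))
(np.int64(281), np.float64(0.44363749044651146), np.float64(0.2042859851190615), np.float64(36.0))
scene ring ((264.39129638671875, 186.78260803222656), (2.877413272857666, 7.259195327758789), 95.65496826171875) [ 0.5436361  -0.00134533  0.15      ]
top ring ((296.7683410644531, 208.2178192138672), (9.02785873413086, 9.60827922821045), 49.69192886352539) [ 0.5417874  -0.00200779  0.15      ]
```

```bash
python3 - <<'E'
from h import *
F={"scene":"pics/scene0.png","top":"pics/top0.png"}
W={"scene":(188,228,325,370),"top":(242,275,185,218)}
M={}
out=[]
for n in F:
    h=hsv(n,F[n]); im=cv2.imread(F[n]).astype(int)
    r0,r1,c0,c1=W[n]
    m=((h[...,0]<=16)&(h[...,1]>(225 if n=="scene" else 222))&(im[...,2]>85)).astype(np.uint8)
    k=np.zeros_like(m); k[r0:r1,c0:c1]=m[r0:r1,c0:c1]; M[n]=k; print(k.sum())
SS=8
def soft(n,x,y,yaw,lx=0,ly=0):
    r0,r1,c0,c1=W[n]
    a=.012; P=np.array([[i,j,z] for i in(-a,a) for j in(-a,a) for z in(-.041,.041)])
    P=P@(Rn.from_rotvec([lx,ly,0])*Rn.from_euler('z',yaw)).as_matrix().T+[x,y,.139]
    p=cv2.convexHull((((proj(n,P)+.5-[c0,r0])*SS-.5)*16).astype(np.int32))
    k=np.zeros(((r1-r0)*SS,(c1-c0)*SS),np.float32); cv2.fillConvexPoly(k,p,1,shift=4)
    return cv2.resize(k,(c1-c0,r1-r0),interpolation=cv2.INTER_AREA)
def cost(p,ns=("scene","top")):
    return sum(((soft(n,*p)-M[n][W[n][0]:W[n][1],W[n][2]:W[n][3]])**2).sum() for n in ns)
for ns in (("scene",),("top",),("scene","top")):
    best=None
    for w in np.radians(np.arange(-45,45,10)):
        for full in (0,1):
            x0=[.444,.205,w]+[0,0]*full
            sim=np.array([x0]+[np.array(x0)+d for d in np.diag([.004,.004,.15,.04,.04][:len(x0)])])
            r=minimize(cost,x0,args=(ns,),method="Nelder-Mead",options=dict(initial_simplex=sim,maxiter=400,xatol=1e-5))
            print(ns,full,round(r.fun,1),r.x.round(4),np.degrees(r.x[2]).round(1)) if (best is None or r.fun<best) else 0
            best=r.fun if best is None else min(best,r.fun)
for n in F:
    r0,r1,c0,c1=W[n]; im=cv2.imread(F[n])[r0:r1,c0:c1]
    b=im.copy(); b[M[n][r0:r1,c0:c1]>0]=(255,255,0)
    out.append(cv2.resize(np.hstack([im,b]),(780,290),interpolation=cv2.INTER_NEAREST))
cv2.imwrite("pics/m1.png",np.vstack(out))
E
```

```text
135
154
('scene',) 0 175.5 [ 0.4443  0.204  -0.9621] -55.1
('scene',) 1 147.6 [ 0.4431  0.203  -0.9541 -0.1366  0.214 ] -54.7
('scene',) 1 139.0 [ 0.4358  0.1959 -1.1123 -0.3171  0.3334] -63.7
('scene',) 1 127.0 [ 0.4304  0.1932 -1.0263 -0.3325  0.4386] -58.8
('top',) 0 60.2 [ 0.4414  0.2046 -0.1893] -10.8
('top',) 1 23.8 [ 0.4421  0.2098 -0.2984  0.2082 -0.0157] -17.1
('top',) 1 23.4 [ 0.4425  0.2085 -0.292   0.1404 -0.0193] -16.7
('top',) 1 23.4 [ 0.4424  0.2086 -0.2825  0.1431 -0.0184] -16.2
('scene', 'top') 0 266.2 [ 0.4431  0.2038 -0.9738] -55.8
('scene', 'top') 1 253.4 [ 0.4435  0.2058 -0.8827  0.1046  0.0165] -50.6
('scene', 'top') 1 253.3 [0.4433 0.2056 0.6714 0.0967 0.0123] 38.5
```

View pics/m1.png

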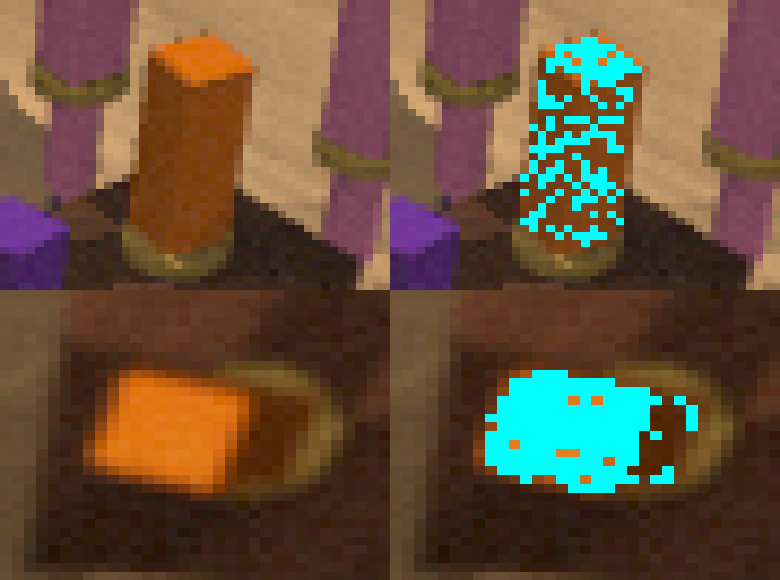

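```bash
cat > fit.py <<'E'
from h import *
F={"scene":"pics/scene0.png","top":"pics/top0.png"}
W={"scene":(188,228,325,370),"top":(242,275,185,218)}
M={}
for n in F:
    im=cv2.imread(F[n]).astype(int); r0,r1,c0,c1=W[n]
    m=((im[...,2]-im[...,0]>(70 if n=="scene" else 55))&(im[...,2]>1.75*im[...,1])) if n=="scene" else ((im[...,2]-im[...,0]>52)&(im[...,2]>1.7*im[...,1]))
    m=m.astype(np.uint8); k=np.zeros_like(m); k[r0:r1,c0:c1]=m[r0:r1,c0:c1]
    k=cv2.morphologyEx(k,cv2.MORPH_CLOSE,np.ones((3,3),np.uint8)); l,lab,st,_=cv2.connectedComponentsWithStats(k); k=(lab==1+st[1:,4].argmax()).astype(np.uint8); M[n]=k; print(k.sum())
SS=8
def soft(n,x,y,yaw,lx=0,ly=0):
    r0,r1,c0,c1=W[n]
    a=.012; P=np.array([[i,j,z] for i in(-a,a) for j in(-a,a) for z in(-.041,.041)])
    P=P@(Rn.from_rotvec([lx,ly,0])*Rn.from_euler('z',yaw)).as_matrix().T+[x,y,.139]
    p=cv2.convexHull((((proj(n,P)+.5-[c0,r0])*SS-.5)*16).astype(np.int32))
    k=np.zeros(((r1-r0)*SS,(c1-c0)*SS),np.float32); cv2.fillConvexPoly(k,p,1,shift=4)
    return cv2.resize(k,(c1-c0,r1-r0),interpolation=cv2.INTER_AREA)
def cost(p,ns=("scene","top")):
    return sum(((soft(n,*p)-M[n][W[n][0]:W[n][1],W[n][2]:W[n][3]])**2).sum() for n in ns)
if __name__=="__main__":
  for ns in (("scene",),("top",),("scene","top")):
   for full in (0,1):
    R=[]
    for w in np.radians(np.arange(-45,45,10)):
            x0=[.444,.205,w]+[0,0]*full
            sim=np.array([x0]+[np.array(x0)+d for d in np.diag([.004,.004,.15,.04,.04][:len(x0)])])
            r=minimize(cost,x0,args=(ns,),method="Nelder-Mead",options=dict(initial_simplex=sim,maxiter=400,xatol=1e-5))
            R.append((r.fun,r.x))
    R.sort(key=lambda t:t[0])
    for r in R[:2]: print(ns,full,round(r[0],1),r[1].round(4),np.degrees(r[1][2]).round(1))
  out=[]
  for n in F:
    r0,r1,c0,c1=W[n]; im=cv2.imread(F[n])[r0:r1,c0:c1]
    b=im.copy(); b[M[n][r0:r1,c0:c1]>0]=(255,255,0)
    out.append(cv2.resize(np.hstack([im,b]),(780,290),interpolation=cv2.INTER_NEAREST))
  cv2.imwrite("pics/m2.png",np.vstack(out))
E
python3 fit.py
```

```text
319
341
('scene',) 0 25.6 [ 0.4446  0.2044 -0.71  ] -40.7
('scene',) 0 25.6 [0.4446 0.2044 0.8611] 49.3
('scene',) 1 16.1 [ 0.4447  0.2046 -0.7008 -0.0759  0.0914] -40.2
('scene',) 1 16.2 [ 0.4448  0.2045 -0.7062 -0.0747  0.0927] -40.5
('top',) 0 128.7 [ 0.4418  0.2061 -0.3894] -22.3
('top',) 0 128.7 [0.4419 0.206  1.171 ] 67.1
('top',) 1 55.3 [ 0.4696  0.2105 -0.9014 -0.089   1.3441] -51.6
('top',) 1 65.0 [ 0.4619  0.2094 -0.2989  0.0983  0.701 ] -17.1
('scene', 'top') 0 173.1 [ 0.4444  0.2048 -0.6697] -38.4
('scene', 'top') 0 173.1 [ 0.4444  0.2048 -0.6706] -38.4
('scene', 'top') 1 163.7 [ 0.4467  0.2067  0.3926 -0.0629  0.1558] 22.5
('scene', 'top') 1 163.7 [ 0.4467  0.2066  0.3753 -0.0592  0.1559] 21.5
```

View pics/m2.png

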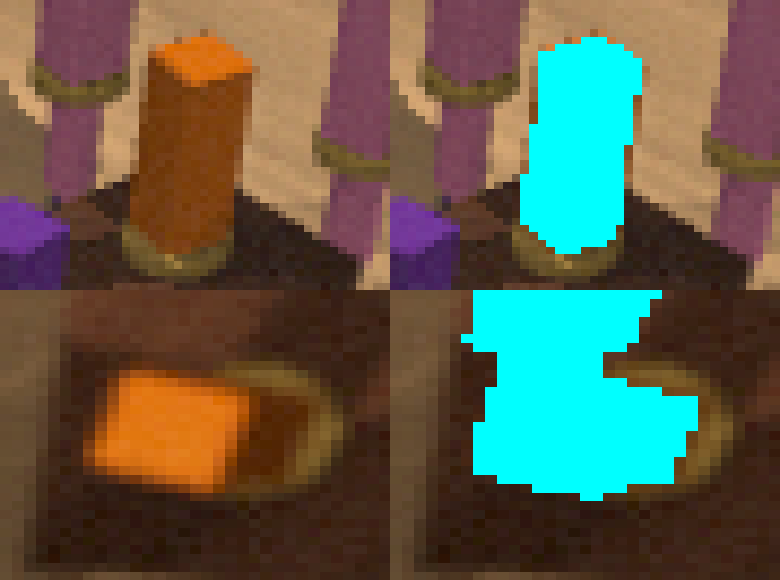

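```bash
python3 - <<'E'
from h import *
def quad(n,px):
    X=np.array([onz(n,np.array(p)-.5,.18) for p in px])[:,:2]
    e=np.roll(X,-1,0)-X
    print(n,X.mean(0).round(4),np.linalg.norm(e,axis=1).round(4),np.degrees(np.arctan2(e[:,1],e[:,0])).round(1))
quad("scene",[(325+x/8.667,188+y/7.25) for x,y in[(148,52),(207,35),(255,68),(195,86)]])
quad("top",[(185+x/11.82,242+y/8.79) for x,y in[(120,370-290),(250,395-290),(215,492-290),(84,467-290)]])
# bright-face fit top
F="pics/top0.png"; im=cv2.imread(F).astype(float)
r0,r1,c0,c1=242,275,185,218
A=np.clip((im[r0:r1,c0:c1,2]-60)/(225-60),0,1)
# remove background wood
A[(im[r0:r1,c0:c1,0]>55)]=0
def soft(p):
    x,y,w=p;a=.012
    P=np.array([[-a,-a,0],[a,-a,0],[a,a,0],[-a,a,0]])@Rn.from_euler('z',w).as_matrix().T+[x,y,.18]
    q=(((proj("top",P)+.5-[c0,r0])*8-.5)*16).astype(np.int32); k=np.zeros(((r1-r0)*8,(c1-c0)*8),np.float32); cv2.fillConvexPoly(k,q,1,shift=4)
    return cv2.resize(k,(c1-c0,r1-r0),interpolation=cv2.INTER_AREA)
for w in(-.6,-.3,0,.3,.6):
    x0=np.array([.4416,.2033,w]); r=minimize(lambda p:((soft(p)-A)**2).sum(),x0,method="Nelder-Mead",options=dict(initial_simplex=[x0,x0+[.003,0,0],x0+[0,.003,0],x0+[0,0,.15]])); print(r.fun,r.x,np.degrees(r.x[2]))
# holder corners (top face z=.09) from c2 crop scale4 origin (130,190)
H=np.array([onz("top",(130+u/4-.5,190+v/4-.5),.09)[:2] for u,v in[(246,198),(400,212),(386,347),(231,333)]]); print("holder",H.mean(0),np.linalg.norm(np.roll(H,-1,0)-H,axis=1), np.degrees(np.arctan2(*(H[0]-H[1])[::-1])))
# other daubers tops (z? assume 0.165+0.0x)
for nm,u,v in [("purpA",199,215),("purpB",155,302),("pinkA",204.5,307),("pinkB",248.5,290.5)]: print(nm,onz("top",(u,v),.165)[:2].round(3))
# pot rim/pad: c3 origin (260,180) scale4
for nm,u,v,z in [("rim",571,271,.05),("pad",561,271,.012)]:
    print(nm,onz("top",(260+u/4-.5,180+v/4-.5),z)[:2].round(4))
L,Rr=onz("top",(260+512/4-.5,180+271/4-.5),.05),onz("top",(260+632/4-.5,180+271/4-.5),.05); print(np.linalg.norm(L-Rr))
s=5.6
print("scene rim",onz("scene",(210+144/s-.5,150+106/s-.5),.05)[:2].round(4))
L,Rr=onz("scene",(210+85/s-.5,150+106/s-.5),.05),onz("scene",(210+204/s-.5,150+106/s-.5),.05); print(np.linalg.norm(L-Rr))
E
```

```text
scene [0.4468 0.2062] [0.0206 0.0222 0.0208 0.0224] [ 163.5   77.3  -16.  -103.5]
top [0.4414 0.2038] [0.0235 0.0231 0.0235 0.0231] [-105.7  164.7   74.4  -15.5]
22.35516806918618 [ 0.44169166  0.20314599 -0.29083798] -16.66378897491058
22.347256433296028 [ 0.44175466  0.20317514 -0.28563561] -16.365714993912466
22.361308575814967 [ 0.4418046   0.20305786 -0.29464732] -16.882048067489276
22.34847861606118 [ 0.44175186  0.20321965 -0.28655261] -16.418254940164726
22.34847861606118 [0.44175316 0.20322231 1.28448819] 73.595751838027
holder [0.44163163 0.19802449] [0.08800388 0.07574163 0.08758468 0.07587364] 83.42983014263307
purpA [0.531 0.206]
purpB [0.353 0.296]
pinkA [0.341 0.194]
pinkB [0.372 0.104]
rim [ 0.4548 -0.2532]
pad [ 0.4557 -0.2583]
0.07088702157042345
scene rim [ 0.4566 -0.2518]
0.07151865288663768
```

```bash
cat > last.py <<'E'
from h import *
def onplane(n,uv,p0,nv):
    c=CI[n]; d=c["R"].T@np.linalg.solve(c["mtx"],np.array([uv[0],uv[1],1.])); o=-c["R"].T@c["t"]
    return o+d*((p0-o)@nv)/(d@nv)
if __name__=="__main__":
    im=cv2.imread("pics/top0.png"); s=im[108:245,235:330]
    gc=np.full(im.shape[:2],cv2.GC_BGD,np.uint8)
    cv2.fillPoly(gc,[np.array([(243,118),(275,112),(290,150),(318,205),(312,228),(288,232),(262,190)])],int(cv2.GC_PR_FGD))
    cv2.fillPoly(gc,[np.array([(254,128),(268,126),(278,160),(300,205),(300,218),(290,215),(270,170)])],int(cv2.GC_FGD))
    b,f=np.zeros((1,65)),np.zeros((1,65)); g=gc.copy(); cv2.grabCut(im,g,None,b,f,6,cv2.GC_INIT_WITH_MASK)
    m=((g==1)|(g==3)).astype(np.uint8); np.save("lastmask.npy",m)
    o=im.copy(); cv2.drawContours(o,cv2.findContours(m,0,1)[0],-1,(255,0,0),1)
    cv2.imwrite("pics/l1.png",np.hstack([cv2.resize(x[108:245,235:330],None,fx=4,fy=4,interpolation=cv2.INTER_CUBIC) for x in (im,o)]))
    tri=np.array([.5427,-.0017,.15])
    c=max(cv2.findContours(m,0,1)[0],key=cv2.contourArea)[:,0]
    for yaw in (0,5,10,15,20,25,30,35):
        y=np.radians(yaw); x=np.array([np.cos(y)*np.cos(np.radians(20)),np.sin(y)*np.cos(np.radians(20)),np.sin(np.radians(20))])
        yy=np.array([-np.sin(y),np.cos(y),0]); z=np.cross(x,yy)
        p0=onz("top",(296.77,208.2),.15)
        P=np.array([onplane("top",q,p0,z)-p0 for q in c]); lx,ly=P@x,P@yy
        r=[]
        for X0 in (-15,-5,5,15,25,40,60,90,120,150):
            sel=abs(lx-X0/1000)<.003; L=ly[sel&(ly>0)]; Rr=ly[sel&(ly<0)]
            if len(L) and len(Rr): r.append((X0,int(L.mean()*1e3),int(Rr.mean()*1e3)))
        print(yaw,round(lx.min(),3),round(lx.max(),3),r)
E
python3 last.py; python3 - <<'E'
from h import *
def tri(a,b):
    f=lambda X:np.r_[proj("top",X)[0]-a,proj("scene",X)[0]-b]
    r=least_squares(f,[.45,.2,.15]); return r.x.round(4),np.abs(r.fun).max().round(2)
print("purpA",tri((130+268/4-.5,190+100/4-.5),(300+105/4-.5,160+238/4-.5)))
print("orange",tri((198.8,257.3),(348,196.3)))
print("spot",tri((296.77,208.2),(264.4,186.8)))
print("pinkA",tri((130+290/4,190+470/4),(300+143/4,160+57/4)),tri((130+290/4,190+470/4),(300+283/4,160+97/4)))
print("pinkB",tri((130+477/4,190+400/4),(300+143/4,160+57/4)))
E
```

```text
0 -0.038 0.195 [(-15, 27, -30), (-5, 31, -30), (5, 36, -29), (15, 45, -22), (25, 39, -19), (40, 45, -11), (60, 42, -1)]
5 -0.039 0.201 [(-15, 27, -29), (-5, 31, -30), (5, 35, -28), (15, 39, -23), (25, 41, -20), (40, 41, -15), (60, 46, -5)]
10 -0.039 0.205 [(-15, 28, -28), (-5, 30, -30), (5, 33, -26), (15, 36, -25), (25, 41, -21), (40, 36, -17), (60, 40, -10), (90, 55, -2), (120, 68, 0)]
15 -0.039 0.209 [(-15, 29, -28), (-5, 30, -30), (5, 32, -26), (15, 34, -25), (25, 38, -23), (40, 32, -20), (60, 34, -14), (90, 46, -9), (120, 56, -10), (150, 58, -10)]
20 -0.039 0.21 [(-15, 29, -27), (-5, 30, -29), (5, 31, -26), (15, 33, -26), (25, 34, -25), (40, 29, -22), (60, 30, -18), (90, 38, -16), (120, 45, -20), (150, 46, -22)]
25 -0.039 0.211 [(-15, 29, -27), (-5, 31, -28), (5, 30, -27), (15, 32, -27), (25, 32, -27), (40, 30, -25), (60, 26, -23), (90, 29, -24), (120, 35, -30), (150, 35, -34)]
30 -0.04 0.21 [(-15, 29, -28), (-5, 32, -27), (5, 30, -28), (15, 29, -28), (25, 29, -28), (40, 29, -29), (60, 21, -28), (90, 21, -33), (120, 24, -40), (150, 24, -47)]
35 -0.04 0.209 [(-15, 30, -27), (-5, 32, -27), (5, 30, -29), (15, 29, -30), (25, 28, -31), (40, 27, -32), (60, 16, -33), (90, 13, -41), (120, 14, -51), (150, 12, -59)]
purpA (array([0.5329, 0.2119, 0.1589]), np.float64(0.32))
orange (array([0.442 , 0.2043, 0.1747]), np.float64(0.11))
spot (array([ 0.5422, -0.0023,  0.1486]), np.float64(0.17))
pinkA (array([0.3625, 0.1693, 0.1912]), np.float64(21.75)) (array([0.3389, 0.1999, 0.157 ]), np.float64(0.06))
pinkB (array([0.3716, 0.1031, 0.1582]), np.float64(0.51))
```

View pics/l1.png

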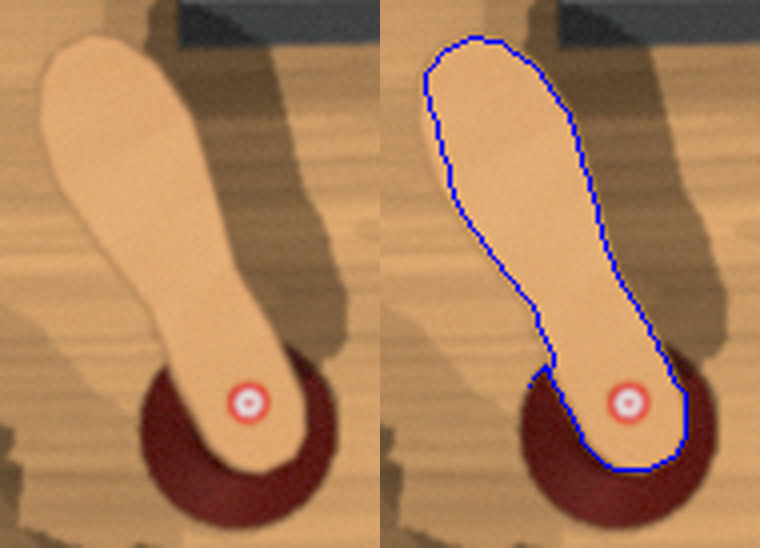

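Measurements so far:

| Item | Value |
|---|---|
| Dauber | (0.443, 0.2045), yaw −16°, top z about 0.175–0.18 |
| Mark | (0.5425, −0.002, 0.15), triangulated z 0.149 |
| Last yaw | about 26° |
| Pot | (0.4555, −0.2525) |

The sizes agree with the description. I'll move above the dauber with the jaws along its 74° flats, where there is most room.

```bash
cat >> h.py <<'E'
def pose():
    o=ctrl.get_obs(); return np.array(o["tool_pos"]),Rn.from_rotvec(o["tool_rot"]),o
def down(yawjaw):  # tool z down, tool y along yawjaw or opposite, whichever nearer
    p,R,o=pose(); best=None
    for s in (0,np.pi):
        y=np.array([np.cos(yawjaw+s),np.sin(yawjaw+s),0]); z=np.array([0,0,-1.]); x=np.cross(y,z)
        T=Rn.from_matrix(np.c_[x,y,z]); a=(R.inv()*T).magnitude()
        if best is None or a<best[0]: best=(a,T)
    return best[1]
def plan(P,T,N):
    p,R,o=pose(); rv=(R.inv()*T).as_rotvec(); d=np.asarray(P)-p
    print("t",round(o["t"],2),"pos",p.round(4),"q",o["q"].round(2),"F",o["contact_force"].round(1),"op",round(o["opening"],4))
    print("dist cm",d.round(4),"rot",rv.round(3))
    for i in range(N):
        Ri=R*Rn.from_rotvec(rv*i/N); t=Ri.inv().apply(d/N)*100
        print(dict(zip(["tx","ty","tz","wx","wy","wz"],[*map(float,t.round(2)),*map(float,(rv/N).round(3))])))
E
python3 - <<'E'
from h import *
plan([.443,.2045,.241],down(np.radians(74)),9)
E
```

```text
t 0.1 pos [0.2754 0.5605 0.2412] q [ 1.    0.05  1.61 -0.    1.48 -0.12] F [ 0.6 -0.5  0.2] op 0.0852
dist cm [ 1.676e-01 -3.560e-01 -2.000e-04] rot [-0.002 -0.    -0.178]
{'tx': -3.42, 'ty': -2.73, 'tz': 0.01, 'wx': -0.0, 'wy': -0.0, 'wz': -0.02}
{'tx': -3.36, 'ty': -2.8, 'tz': 0.01, 'wx': -0.0, 'wy': -0.0, 'wz': -0.02}
{'tx': -3.31, 'ty': -2.86, 'tz': 0.01, 'wx': -0.0, 'wy': -0.0, 'wz': -0.02}
{'tx': -3.25, 'ty': -2.93, 'tz': 0.01, 'wx': -0.0, 'wy': -0.0, 'wz': -0.02}
{'tx': -3.19, 'ty': -2.99, 'tz': 0.0, 'wx': -0.0, 'wy': -0.0, 'wz': -0.02}
{'tx': -3.13, 'ty': -3.05, 'tz': 0.0, 'wx': -0.0, 'wy': -0.0, 'wz': -0.02}
{'tx': -3.07, 'ty': -3.11, 'tz': 0.0, 'wx': -0.0, 'wy': -0.0, 'wz': -0.02}
{'tx': -3.01, 'ty': -3.17, 'tz': 0.0, 'wx': -0.0, 'wy': -0.0, 'wz': -0.02}
{'tx': -2.94, 'ty': -3.23, 'tz': 0.0, 'wx': -0.0, 'wy': -0.0, 'wz': -0.02}
```

Request:
{"op": "send_rows", "data": {"series": [{"tx": -3.4, "ty": -2.7, "wz": -0.02, "jaw": 0}, {"tx": -3.4, "ty": -2.8, "wz": -0.02, "jaw": 0}, {"tx": -3.3, "ty": -2.9, "wz": -0.02, "jaw": 0}, {"tx": -3.2, "ty": -2.9, "wz": -0.02, "jaw": 0}, {"tx": -3.2, "ty": -3.0, "wz": -0.02, "jaw": 0}]}}

```text
invalid input at $.series[0]: expected keys tx, ty, tz, wx, wy, wz, jaw
```

Request:
{"op": "send_rows", "data": {"series": [{"tx": -3.1, "ty": -3.0, "wz": -0.02, "jaw": 0}, {"tx": -3.1, "ty": -3.1, "wz": -0.02, "jaw": 0}, {"tx": -3.0, "ty": -3.2, "wz": -0.02, "jaw": 0}, {"tx": -2.9, "ty": -3.2, "wz": -0.02, "jaw": 0}]}}

```text
invalid input at $.series[0]: expected keys tx, ty, tz, wx, wy, wz, jaw
```

```bash
python3 - <<'E'
from h import *
plan([.443,.2045,.241],down(np.radians(74)),2)
E
```

```text
t 0.1 pos [0.2754 0.5605 0.2412] q [ 1.    0.05  1.61 -0.    1.48 -0.12] F [ 0.6 -0.5  0.2] op 0.0852
dist cm [ 1.676e-01 -3.560e-01 -2.000e-04] rot [-0.002 -0.    -0.178]
{'tx': -15.37, 'ty': -12.28, 'tz': 0.03, 'wx': -0.001, 'wy': -0.0, 'wz': -0.089}
{'tx': -14.22, 'ty': -13.59, 'tz': 0.02, 'wx': -0.001, 'wy': -0.0, 'wz': -0.089}
```

All keys are needed.

Request:
{"op": "send_rows", "data": {"series": [{"tx": -3.4, "ty": -2.7, "tz": 0, "wx": 0, "wy": 0, "wz": -0.02, "jaw": 0}, {"tx": -3.4, "ty": -2.8, "tz": 0, "wx": 0, "wy": 0, "wz": -0.02, "jaw": 0}, {"tx": -3.3, "ty": -2.9, "tz": 0, "wx": 0, "wy": 0, "wz": -0.02, "jaw": 0}, {"tx": -3.2, "ty": -2.9, "tz": 0, "wx": 0, "wy": 0, "wz": -0.02, "jaw": 0}, {"tx": -3.2, "ty": -3.0, "tz": 0, "wx": 0, "wy": 0, "wz": -0.02, "jaw": 0}]}}

```text
t: 0.72
tool_pos: [0.3689, 0.3586, 0.2381]
tool_rot: [-0.543, -3.091, 0.009]
contact_force: [0.9, -0.1, -0.3]
opening: 0.0857
```

```bash
python3 - <<'E'
from h import *
plan([.443,.2045,.241],down(np.radians(74)),4)
E
```

```text
t 0.72 pos [0.3689 0.3586 0.2381] q [ 0.63 -0.21  1.87 -0.    1.49 -0.6 ] F [ 0.9 -0.1 -0.3] op 0.0857
dist cm [ 0.0741 -0.1541  0.0029] rot [-0.006 -0.002 -0.068]
{'tx': -3.05, 'ty': -2.99, 'tz': -0.06, 'wx': -0.002, 'wy': -0.001, 'wz': -0.017}
{'tx': -3.0, 'ty': -3.04, 'tz': -0.06, 'wx': -0.002, 'wy': -0.001, 'wz': -0.017}
{'tx': -2.95, 'ty': -3.09, 'tz': -0.07, 'wx': -0.002, 'wy': -0.001, 'wz': -0.017}
{'tx': -2.9, 'ty': -3.14, 'tz': -0.07, 'wx': -0.002, 'wy': -0.001, 'wz': -0.017}
```

Request:
{"op": "send_rows", "data": {"series": [{"tx": -3.0, "ty": -3.0, "tz": -0.1, "wx": 0, "wy": 0, "wz": -0.017, "jaw": 0}, {"tx": -3.0, "ty": -3.0, "tz": -0.1, "wx": 0, "wy": 0, "wz": -0.017, "jaw": 0}, {"tx": -3.0, "ty": -3.1, "tz": -0.1, "wx": 0, "wy": 0, "wz": -0.017, "jaw": 0}, {"tx": -2.9, "ty": -3.1, "tz": -0.1, "wx": 0, "wy": 0, "wz": -0.017, "jaw": 0}, {"tx": 0, "ty": 0, "tz": 0, "wx": 0, "wy": 0, "wz": 0, "jaw": 0}]}}

```text
t: 1.35
tool_pos: [0.4445, 0.1974, 0.2402]
tool_rot: [-0.439, -3.105, 0.012]
contact_force: [0.1, -0.0, -0.5]
opening: 0.0857
```

```bash
python3 - <<'E'
from h import *
plan([.443,.2045,.131],down(np.radians(74)),4)
for n in("scene","top"): cv2.imwrite(f"pics/{n}1.png",ctrl.get_image(n)[:,:,::-1])
a=cv2.imread("pics/scene1.png")[110:270,270:430];b=cv2.imread("pics/top1.png")[190:350,110:270]
cv2.imwrite("pics/a1.png",cv2.resize(np.hstack([a,b]),(800,400),interpolation=cv2.INTER_CUBIC))
E
```

```text
t 1.35 pos [0.4445 0.1974 0.2402] q [ 0.27 -0.28  1.92 -0.    1.51 -1.02] F [ 0.1 -0.  -0.5] op 0.0857
dist cm [-0.0015  0.0071 -0.1092] rot [-0.008 -0.005 -0.002]
{'tx': 0.07, 'ty': 0.18, 'tz': 2.73, 'wx': -0.002, 'wy': -0.001, 'wz': -0.0}
{'tx': 0.08, 'ty': 0.18, 'tz': 2.73, 'wx': -0.002, 'wy': -0.001, 'wz': -0.0}
{'tx': 0.08, 'ty': 0.17, 'tz': 2.73, 'wx': -0.002, 'wy': -0.001, 'wz': -0.0}
{'tx': 0.08, 'ty': 0.17, 'tz': 2.73, 'wx': -0.002, 'wy': -0.001, 'wz': -0.0}
```

View pics/a1.png

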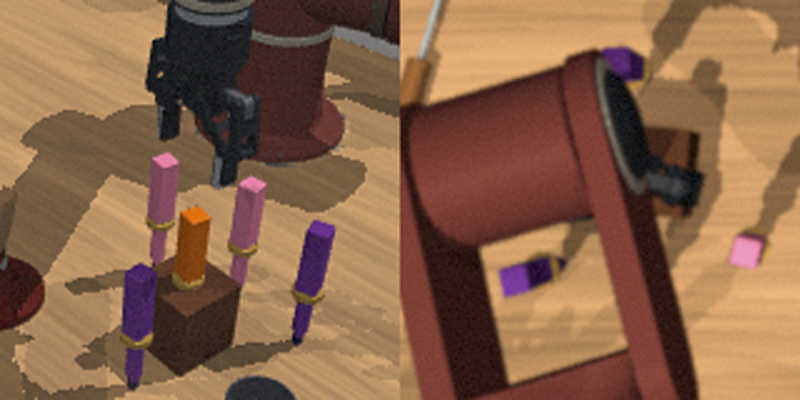

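The gripper hangs above the orange handle, at about (190,240) of the crop, with the jaws either side in y. I'll centre it, then go down.

Request:
{"op": "send_rows", "data": {"series": [{"tx": 0.3, "ty": 0.7, "tz": 0, "wx": -0.008, "wy": -0.005, "wz": -0.002, "jaw": 0}, {"tx": 0, "ty": 0, "tz": 2.0, "wx": 0, "wy": 0, "wz": 0, "jaw": 0}, {"tx": 0, "ty": 0, "tz": 2.0, "wx": 0, "wy": 0, "wz": 0, "jaw": 0}]}}

```text
t: 1.82
tool_pos: [0.4419, 0.2103, 0.199]
tool_rot: [0.425, 3.111, 0.004]
contact_force: [-0.2, 0.0, -0.5]
opening: 0.0854
```

```bash
python3 - <<'E'
from h import *
plan([.443,.2045,.131],down(np.radians(74)),4)
E
```

```text
t 1.82 pos [0.4419 0.2103 0.199 ] q [ 0.29 -0.25  1.97  0.    1.42 -1.01] F [-0.2  0.  -0.5] op 0.0854
dist cm [ 0.0011 -0.0058 -0.068 ] rot [0.003 0.002 0.008]
{'tx': -0.06, 'ty': -0.14, 'tz': 1.7, 'wx': 0.001, 'wy': 0.0, 'wz': 0.002}
{'tx': -0.06, 'ty': -0.14, 'tz': 1.7, 'wx': 0.001, 'wy': 0.0, 'wz': 0.002}
{'tx': -0.06, 'ty': -0.13, 'tz': 1.7, 'wx': 0.001, 'wy': 0.0, 'wz': 0.002}
{'tx': -0.07, 'ty': -0.13, 'tz': 1.7, 'wx': 0.001, 'wy': 0.0, 'wz': 0.002}
```

Request:
{"op": "send_rows", "data": {"series": [{"tx": -0.2, "ty": -0.5, "tz": 1.5, "wx": 0.003, "wy": 0.002, "wz": 0.008, "jaw": 0}, {"tx": 0, "ty": 0, "tz": 1.5, "wx": 0, "wy": 0, "wz": 0, "jaw": 0}, {"tx": 0, "ty": 0, "tz": 1.5, "wx": 0, "wy": 0, "wz": 0, "jaw": 0}, {"tx": 0, "ty": 0, "tz": 0, "wx": 0, "wy": 0, "wz": 0, "jaw": 0}]}}

```text
t: 2.33
tool_pos: [0.4393, 0.2052, 0.1466]
tool_rot: [-0.433, -3.104, 0.005]
contact_force: [-0.2, -0.2, 0.1]
opening: 0.0853
```

```bash
python3 - <<'E'
from h import *
plan([.443,.2045,.131],down(np.radians(74)),1)
E
```

```text
t 2.33 pos [0.4393 0.2052 0.1466] q [ 0.28 -0.21  2.02 -0.    1.33 -1.01] F [-0.2 -0.2  0.1] op 0.0853
dist cm [ 0.0037 -0.0007 -0.0156] rot [-0.004 -0.007  0.002]
{'tx': -0.38, 'ty': 0.04, 'tz': 1.56, 'wx': -0.004, 'wy': -0.007, 'wz': 0.002}
```

Request:
{"op": "send_rows", "data": {"series": [{"tx": -0.4, "ty": 0, "tz": 0.8, "wx": -0.004, "wy": -0.007, "wz": 0, "jaw": 0}, {"tx": 0, "ty": 0, "tz": 0.8, "wx": 0, "wy": 0, "wz": 0, "jaw": 0}, {"tx": 0, "ty": 0, "tz": 0, "wx": 0, "wy": 0, "wz": 0, "jaw": 0}]}}

```text
t: 2.7
tool_pos: [0.4444, 0.2042, 0.1308]
tool_rot: [0.434, 3.108, 0.001]
contact_force: [-0.2, 0.1, -0.1]
opening: 0.0855
```

```bash
python3 - <<'E'
from h import *
for i in range(2): plan([.443,.2045,.131],down(np.radians(74)),1)
for n in("scene","top"): cv2.imwrite(f"pics/{n}2.png",ctrl.get_image(n)[:,:,::-1])
a=cv2.imread("pics/scene2.png")[140:260,290:410]
cv2.imwrite("pics/a2.png",cv2.resize(a,(600,600),interpolation=cv2.INTER_CUBIC))
plan([.443,.2045,.131],down(np.radians(74)),1)
E
```

```text
t 2.7 pos [0.4444 0.2042 0.1308] q [ 0.28 -0.18  2.03 -0.    1.29 -1.01] F [-0.2  0.1 -0.1] op 0.0855
dist cm [-0.0014  0.0003  0.0002] rot [0.001 0.003 0.002]
{'tx': 0.15, 'ty': -0.01, 'tz': -0.02, 'wx': 0.001, 'wy': 0.003, 'wz': 0.002}
t 2.7 pos [0.4444 0.2042 0.1308] q [ 0.28 -0.18  2.03 -0.    1.29 -1.01] F [-0.2  0.1 -0.1] op 0.0855
dist cm [-0.0014  0.0003  0.0002] rot [0.001 0.003 0.002]
{'tx': 0.15, 'ty': -0.01, 'tz': -0.02, 'wx': 0.001, 'wy': 0.003, 'wz': 0.002}
t 2.8 pos [0.4449 0.2043 0.1316] q [ 0.28 -0.19  2.03 -0.    1.29 -1.01] F [0.1 0.3 0.2] op 0.0851
dist cm [-0.0019  0.0002 -0.0006] rot [0.002 0.004 0.002]
{'tx': 0.19, 'ty': -0.04, 'tz': 0.06, 'wx': 0.002, 'wy': 0.004, 'wz': 0.002}
```

View pics/a2.png

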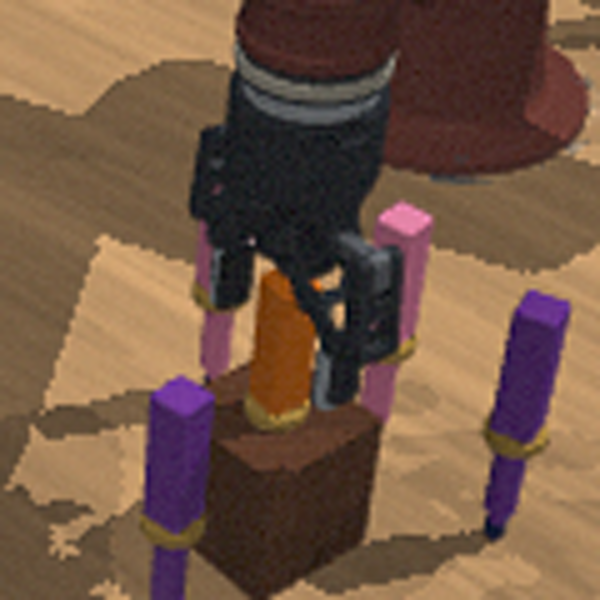

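The orange handle stands between the fingers, at about (285,330) of the crop. Closing.

Request:
{"op": "send_rows", "data": {"series": [{"tx": 0, "ty": 0, "tz": 0, "wx": 0, "wy": 0, "wz": 0, "jaw": 1}, {"tx": 0, "ty": 0, "tz": 0, "wx": 0, "wy": 0, "wz": 0, "jaw": 1}, {"tx": 0, "ty": 0, "tz": 0, "wx": 0, "wy": 0, "wz": 0, "jaw": 1}, {"tx": 0, "ty": 0, "tz": 0, "wx": 0, "wy": 0, "wz": 0, "jaw": 1}, {"tx": 0, "ty": 0, "tz": 0, "wx": 0, "wy": 0, "wz": 0, "jaw": 1}], "squeeze": 60}}

```text
t: 3.42
tool_pos: [0.4456, 0.2046, 0.1328]
tool_rot: [0.433, 3.105, 0.004]
contact_force: [0.3, -0.2, -0.4]
opening: 0.0234
```

Request:
{"op": "send_rows", "data": {"series": [{"tx": 0, "ty": 0, "tz": 0, "wx": 0, "wy": 0, "wz": 0, "jaw": 1}, {"tx": 0, "ty": 0, "tz": 0, "wx": 0, "wy": 0, "wz": 0, "jaw": 1}, {"tx": 0, "ty": 0, "tz": 0, "wx": 0, "wy": 0, "wz": 0, "jaw": 1}], "squeeze": 60}}

```text
t: 3.8
tool_pos: [0.4456, 0.2046, 0.1328]
tool_rot: [0.433, 3.105, 0.004]
contact_force: [0.4, -0.1, -0.3]
opening: 0.0234
```

```bash
python3 - <<'E'
from h import *
plan([.4435,.2042,.245],down(np.radians(74)),1)
for n in("scene",): cv2.imwrite(f"pics/{n}3.png",ctrl.get_image(n)[:,:,::-1])
a=cv2.imread("pics/scene3.png")[140:260,290:410]
cv2.imwrite("pics/a3.png",cv2.resize(a,(600,600),interpolation=cv2.INTER_CUBIC))
E
```

```text
t 3.8 pos [0.4456 0.2046 0.1328] q [ 0.28 -0.19  2.03 -0.    1.29 -1.01] F [ 0.4 -0.1 -0.3] op 0.0234
dist cm [-0.0021 -0.0004  0.1122] rot [0.003 0.006 0.002]
{'tx': 0.13, 'ty': -0.06, 'tz': -11.22, 'wx': 0.003, 'wy': 0.006, 'wz': 0.002}
```

View pics/a3.png

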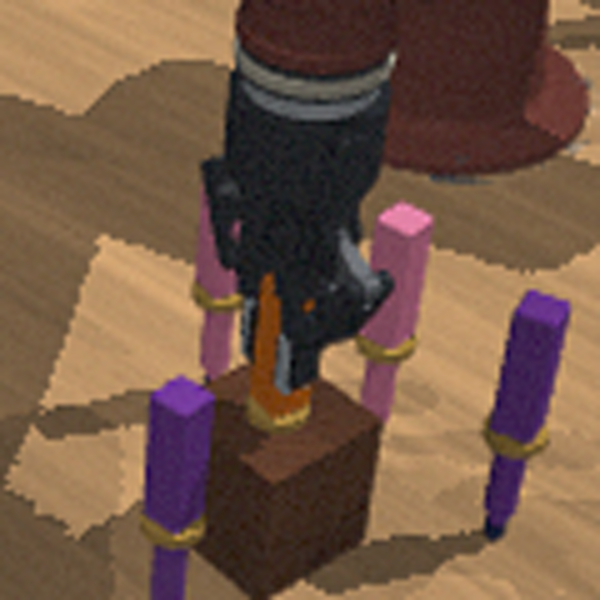

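Gripped, opening 23.4 mm. Lift straight up.

Request:
{"op": "send_rows", "data": {"series": [{"tx": 0, "ty": 0, "tz": -1, "wx": 0, "wy": 0, "wz": 0, "jaw": 1}, {"tx": 0, "ty": 0, "tz": -2, "wx": 0, "wy": 0, "wz": 0, "jaw": 1}, {"tx": 0, "ty": 0, "tz": -2, "wx": 0, "wy": 0, "wz": 0, "jaw": 1}, {"tx": 0, "ty": 0, "tz": -2, "wx": 0, "wy": 0, "wz": 0, "jaw": 1}, {"tx": 0, "ty": 0, "tz": -2, "wx": 0, "wy": 0, "wz": 0, "jaw": 1}]}}

```text
t: 4.47
tool_pos: [0.4432, 0.2041, 0.2245]
tool_rot: [0.434, 3.11, 0.0]
contact_force: [0.2, 0.2, -0.7]
opening: 0.0236
```

Request:
{"op": "send_rows", "data": {"series": [{"tx": 0, "ty": 0, "tz": -2.5, "wx": 0, "wy": 0, "wz": 0, "jaw": 1}, {"tx": 0, "ty": 0, "tz": -3, "wx": 0, "wy": 0, "wz": 0, "jaw": 1}, {"tx": 0, "ty": 0, "tz": -3, "wx": 0, "wy": 0, "wz": 0, "jaw": 1}, {"tx": 0, "ty": 0, "tz": -3, "wx": 0, "wy": 0, "wz": 0, "jaw": 1}, {"tx": 0, "ty": 0, "tz": 0, "wx": 0, "wy": 0, "wz": 0, "jaw": 1}]}}

```text
t: 5.1
tool_pos: [0.4427, 0.2041, 0.3474]
tool_rot: [0.433, 3.106, 0.003]
contact_force: [0.3, -0.7, -1.7]
opening: 0.0233
```

```bash
python3 - <<'E'
from h import *
plan([.4555,-.2525,.33],down(np.radians(74)),10)
for n in("scene","top"): cv2.imwrite(f"pics/{n}4.png",ctrl.get_image(n)[:,:,::-1])
a=cv2.imread("pics/scene4.png")[80:280,260:460];b=cv2.imread("pics/top4.png")[150:350,100:300]
cv2.imwrite("pics/a4.png",cv2.resize(np.hstack([a,b]),(800,400),interpolation=cv2.INTER_CUBIC))
E
```

```text
t 5.1 pos [0.4427 0.2041 0.3474] q [ 0.28 -0.33  1.78 -0.    1.68 -1.01] F [ 0.3 -0.7 -1.7] op 0.0233
dist cm [ 0.0128 -0.4566 -0.0174] rot [0.003 0.005 0.002]
{'tx': -1.37, 'ty': -4.36, 'tz': 0.17, 'wx': 0.0, 'wy': 0.001, 'wz': 0.0}
{'tx': -1.37, 'ty': -4.36, 'tz': 0.17, 'wx': 0.0, 'wy': 0.001, 'wz': 0.0}
{'tx': -1.37, 'ty': -4.36, 'tz': 0.17, 'wx': 0.0, 'wy': 0.001, 'wz': 0.0}
{'tx': -1.37, 'ty': -4.36, 'tz': 0.17, 'wx': 0.0, 'wy': 0.001, 'wz': 0.0}
{'tx': -1.38, 'ty': -4.36, 'tz': 0.17, 'wx': 0.0, 'wy': 0.001, 'wz': 0.0}
{'tx': -1.38, 'ty': -4.36, 'tz': 0.17, 'wx': 0.0, 'wy': 0.001, 'wz': 0.0}
{'tx': -1.38, 'ty': -4.35, 'tz': 0.17, 'wx': 0.0, 'wy': 0.001, 'wz': 0.0}
{'tx': -1.38, 'ty': -4.35, 'tz': 0.17, 'wx': 0.0, 'wy': 0.001, 'wz': 0.0}
{'tx': -1.38, 'ty': -4.35, 'tz': 0.17, 'wx': 0.0, 'wy': 0.001, 'wz': 0.0}
{'tx': -1.38, 'ty': -4.35, 'tz': 0.17, 'wx': 0.0, 'wy': 0.001, 'wz': 0.0}
```

View pics/a4.png

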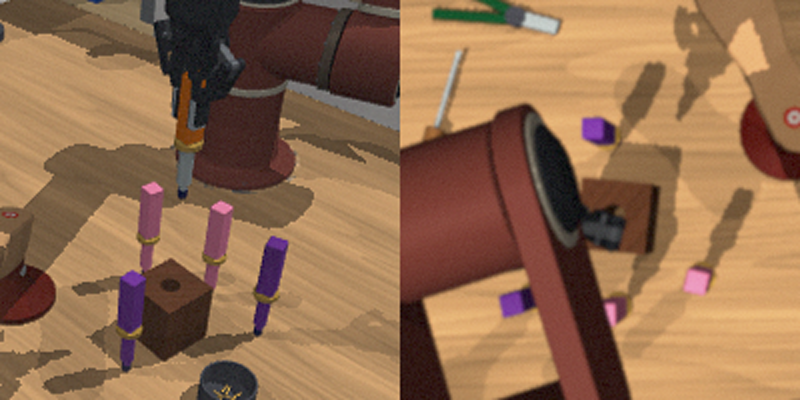

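The dauber is out of the holder; its tip is at scene (351,177) and the holder hole is empty. Now over to the pot.

Request:
{"op": "send_rows", "data": {"series": [{"tx": -1.4, "ty": -4.4, "tz": 0.1, "wx": 0, "wy": 0, "wz": 0, "jaw": 1}, {"tx": -1.4, "ty": -4.4, "tz": 0.1, "wx": 0, "wy": 0, "wz": 0, "jaw": 1}, {"tx": -1.4, "ty": -4.4, "tz": 0.1, "wx": 0, "wy": 0, "wz": 0, "jaw": 1}, {"tx": -1.4, "ty": -4.4, "tz": 0.1, "wx": 0, "wy": 0, "wz": 0, "jaw": 1}, {"tx": -1.4, "ty": -4.4, "tz": 0.1, "wx": 0, "wy": 0, "wz": 0, "jaw": 1}]}}

```text
t: 5.82
tool_pos: [0.4453, -0.0306, 0.3261]
tool_rot: [-0.419, -3.096, 0.003]
contact_force: [0.5, -0.9, -0.9]
opening: 0.0232
```

Request:
{"op": "send_rows", "data": {"series": [{"tx": -1.4, "ty": -4.4, "tz": 0.1, "wx": 0, "wy": 0, "wz": 0, "jaw": 1}, {"tx": -1.4, "ty": -4.3, "tz": 0.1, "wx": 0, "wy": 0, "wz": 0, "jaw": 1}, {"tx": -1.4, "ty": -4.3, "tz": 0.1, "wx": 0, "wy": 0, "wz": 0, "jaw": 1}, {"tx": -1.4, "ty": -4.0, "tz": 0.1, "wx": 0, "wy": 0, "wz": 0, "jaw": 1}, {"tx": 0, "ty": 0, "tz": 0, "wx": 0, "wy": 0, "wz": 0, "jaw": 1}]}}

```text
t: 6.45
tool_pos: [0.4489, -0.2157, 0.3079]
tool_rot: [-0.424, -3.077, -0.008]
contact_force: [-0.3, 0.3, -1.6]
opening: 0.0234
```

```bash
python3 - <<'E'
from h import *
plan([.4555,-.2525,.20],down(np.radians(74)),1)
for n in("scene","top"): cv2.imwrite(f"pics/{n}5.png",ctrl.get_image(n)[:,:,::-1])
a=cv2.imread("pics/scene5.png")[60:220,150:310];b=cv2.imread("pics/top5.png")[180:340,320:480]
p,R,o=pose(); tip=p+R.apply([0,0,.1178]); print("tip",tip,proj("scene",tip),proj("top",tip))
cv2.imwrite("pics/a5.png",cv2.resize(np.hstack([a,b]),(800,400),interpolation=cv2.INTER_CUBIC))
E
```

```text
t 6.45 pos [ 0.4489 -0.2157  0.3079] q [-0.59 -0.26  1.8  -0.01  1.64 -1.89] F [-0.3  0.3 -1.6] op 0.0234
dist cm [ 0.0066 -0.0368 -0.1079] rot [ 0.    -0.036  0.005]
{'tx': -2.01, 'ty': -3.37, 'tz': 10.73, 'wx': 0.0, 'wy': -0.036, 'wz': 0.005}
tip [ 0.44531045 -0.21248984  0.19080089] [[241.98198188 133.873639  ]] [[402.76484581 250.48102426]]
```

View pics/a5.png

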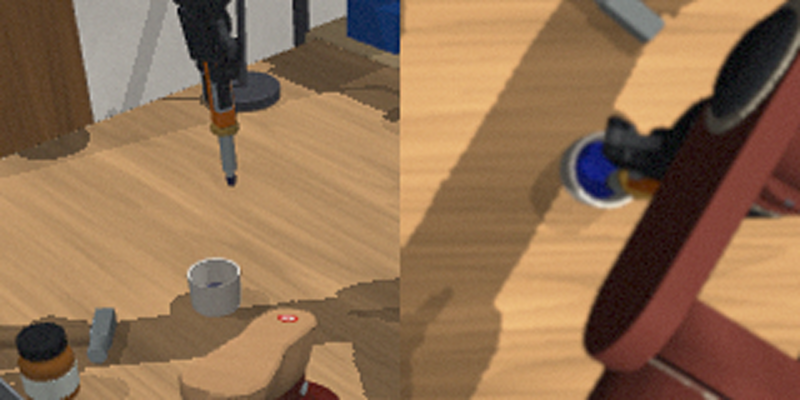

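The tip is seen at (242.8,134) and predicted at (242,133.9), so the grasp model holds. Next, correct the tilt, centre over the pot and start down.

Request:
{"op": "send_rows", "data": {"series": [{"tx": -1.2, "ty": -1.7, "tz": 0, "wx": 0, "wy": -0.018, "wz": 0.005, "jaw": 1}, {"tx": -1.2, "ty": -1.7, "tz": 1, "wx": 0, "wy": -0.018, "wz": 0, "jaw": 1}, {"tx": 0, "ty": 0, "tz": 2, "wx": 0, "wy": 0, "wz": 0, "jaw": 1}, {"tx": 0, "ty": 0, "tz": 0, "wx": 0, "wy": 0, "wz": 0, "jaw": 1}, {"tx": 0, "ty": 0, "tz": 0, "wx": 0, "wy": 0, "wz": 0, "jaw": 1}]}}

```text
t: 7.18
tool_pos: [0.4641, -0.2511, 0.2751]
tool_rot: [0.424, 3.11, 0.002]
contact_force: [0.8, 0.7, -1.7]
opening: 0.0236
```

```bash
python3 - <<'E'
from h import *
plan([.4555,-.2525,.18],down(np.radians(74)),1)
E
```

```text
t 7.17 pos [ 0.4641 -0.2511  0.2751] q [-0.64 -0.2   1.8   0.    1.54 -1.94] F [ 0.8  0.7 -1.7] op 0.0236
dist cm [-0.0086 -0.0014 -0.0951] rot [0.002 0.002 0.008]
{'tx': 0.81, 'ty': -0.38, 'tz': 9.5, 'wx': 0.002, 'wy': 0.002, 'wz': 0.008}
```

Request:
{"op": "send_rows", "data": {"series": [{"tx": 0.8, "ty": -0.4, "tz": 2, "wx": 0.002, "wy": 0.002, "wz": 0.008, "jaw": 1}, {"tx": 0, "ty": 0, "tz": 2, "wx": 0, "wy": 0, "wz": 0, "jaw": 1}, {"tx": 0, "ty": 0, "tz": 1.5, "wx": 0, "wy": 0, "wz": 0, "jaw": 1}, {"tx": 0, "ty": 0, "tz": 1, "wx": 0, "wy": 0, "wz": 0, "jaw": 1}, {"tx": 0, "ty": 0, "tz": 0, "wx": 0, "wy": 0, "wz": 0, "jaw": 1}]}}

```text
t: 7.8
tool_pos: [0.4567, -0.252, 0.2091]
tool_rot: [0.433, 3.108, -0.002]
contact_force: [-1.0, 0.0, -1.7]
opening: 0.0237
```

```bash
python3 - <<'E'
from h import *
plan([.4555,-.2525,.1298],down(np.radians(74)),1)
for n in("scene","top"): cv2.imwrite(f"pics/{n}6.png",ctrl.get_image(n)[:,:,::-1])
a=cv2.imread("pics/scene6.png")[100:220,180:300];b=cv2.imread("pics/top6.png")[190:310,340:460]
cv2.imwrite("pics/a6.png",cv2.resize(np.hstack([a,b]),(800,400),interpolation=cv2.INTER_CUBIC))
E
```

```text
t 7.8 pos [ 0.4567 -0.252   0.2091] q [-0.65 -0.18  1.89  0.    1.43 -1.94] F [-1.   0.  -1.7] op 0.0237
dist cm [-0.0012 -0.0005 -0.0793] rot [-0.001  0.004  0.003]
{'tx': 0.13, 'ty': -0.08, 'tz': 7.93, 'wx': -0.001, 'wy': 0.004, 'wz': 0.003}
```

View pics/a6.png

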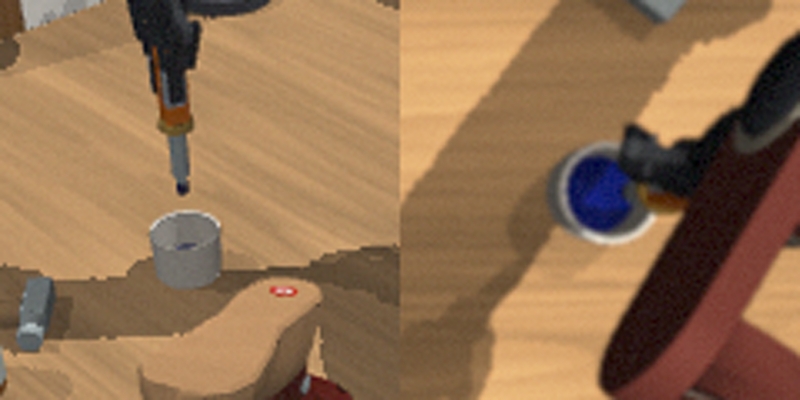

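The tip hangs over the pot mouth, centred (crop tip (182,190), pot centre (186,230)). Going down in small steps and watching the force.

Request:
{"op": "send_rows", "data": {"series": [{"tx": 0.1, "ty": 0, "tz": 2, "wx": 0, "wy": 0, "wz": 0, "jaw": 1}, {"tx": 0, "ty": 0, "tz": 2, "wx": 0, "wy": 0, "wz": 0, "jaw": 1}, {"tx": 0, "ty": 0, "tz": 1.5, "wx": 0, "wy": 0, "wz": 0, "jaw": 1}, {"tx": 0, "ty": 0, "tz": 1, "wx": 0, "wy": 0, "wz": 0, "jaw": 1}, {"tx": 0, "ty": 0, "tz": 0, "wx": 0, "wy": 0, "wz": 0, "jaw": 1}]}}

```text
t: 8.52
tool_pos: [0.4569, -0.2527, 0.1421]
tool_rot: [0.433, 3.105, -0.005]
contact_force: [0.6, 0.6, -1.3]
opening: 0.0231
```

```bash
python3 - <<'E'
from h import *
plan([.4555,-.2525,.1298],down(np.radians(74)),1)
E
```

```text
t 8.53 pos [ 0.4569 -0.2527  0.1421] q [-0.65 -0.12  1.95  0.    1.3  -1.94] F [ 0.6  0.6 -1.3] op 0.0231
dist cm [-0.0014  0.0002 -0.0123] rot [-0.002  0.007  0.002]
{'tx': 0.15, 'ty': -0.02, 'tz': 1.23, 'wx': -0.002, 'wy': 0.007, 'wz': 0.002}
```

Request:
{"op": "send_rows", "data": {"series": [{"tx": 0, "ty": 0, "tz": 0.6, "wx": 0, "wy": 0.005, "wz": 0, "jaw": 1}, {"tx": 0, "ty": 0, "tz": 0.5, "wx": 0, "wy": 0, "wz": 0, "jaw": 1}, {"tx": 0, "ty": 0, "tz": 0.2, "wx": 0, "wy": 0, "wz": 0, "jaw": 1}, {"tx": 0, "ty": 0, "tz": 0, "wx": 0, "wy": 0, "wz": 0, "jaw": 1}]}}

```text
t: 9.02
tool_pos: [0.458, -0.2535, 0.1299]
tool_rot: [0.433, 3.107, -0.007]
contact_force: [0.9, 0.2, -0.7]
opening: 0.0232
```

```bash
python3 - <<'E'
from h import *
plan([.4555,-.2525,.1298],down(np.radians(74)),1)
E
```

```text
t 9.03 pos [ 0.458  -0.2535  0.1299] q [-0.65 -0.1   1.95 -0.    1.28 -1.94] F [ 0.9  0.2 -0.7] op 0.0232
dist cm [-0.0025  0.001  -0.0001] rot [-0.004  0.005  0.002]
{'tx': 0.26, 'ty': 0.03, 'tz': 0.01, 'wx': -0.004, 'wy': 0.005, 'wz': 0.002}
```

Request:
{"op": "send_rows", "data": {"series": [{"tx": 0.1, "ty": 0, "tz": 0.3, "wx": 0, "wy": 0, "wz": 0, "jaw": 1}, {"tx": 0, "ty": 0, "tz": 0.2, "wx": 0, "wy": 0, "wz": 0, "jaw": 1}, {"tx": 0, "ty": 0, "tz": 0, "wx": 0, "wy": 0, "wz": 0, "jaw": 1}]}}

```text
t: 9.4
tool_pos: [0.4579, -0.2537, 0.1263]
tool_rot: [0.433, 3.105, -0.008]
contact_force: [-0.4, -0.1, 1.1]
opening: 0.0229
```

```bash
python3 - <<'E'
from h import *
plan([.4555,-.2525,.1298],down(np.radians(74)),1)
E
```

```text
t 9.4 pos [ 0.4579 -0.2537  0.1263] q [-0.65 -0.09  1.96 -0.    1.27 -1.94] F [-0.4 -0.1  1.1] op 0.0229
dist cm [-0.0024  0.0012  0.0035] rot [-0.004  0.008  0.002]
{'tx': 0.26, 'ty': 0.04, 'tz': -0.35, 'wx': -0.004, 'wy': 0.008, 'wz': 0.002}
```

The force rose by about 2.7 N, so the tip is on the pad with its spring partly in. Take a picture, then lift out.

```bash
python3 - <<'E'
from h import *
for n in("scene","top"):
    cv2.imwrite(f"pics/{n}7.png",ctrl.get_image(n)[:,:,::-1]); print(ctrl.get_obs()["contact_force"])
a=cv2.imread("pics/scene7.png")[100:220,180:300];b=cv2.imread("pics/top7.png")[190:310,340:460]
cv2.imwrite("pics/a7.png",cv2.resize(np.hstack([a,b]),(800,400),interpolation=cv2.INTER_CUBIC))
E
```

```text
[0.63824602 1.7486551  1.76047394]
[-0.47740631  0.87097347  1.33989862]
```

View pics/a7.png

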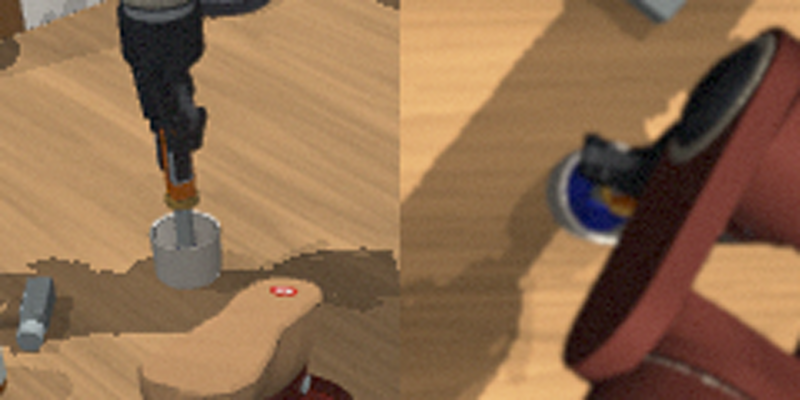

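Request:
{"op": "send_rows", "data": {"series": [{"tx": 0, "ty": 0, "tz": -1, "wx": 0, "wy": 0, "wz": 0, "jaw": 1}, {"tx": 0, "ty": 0, "tz": -2, "wx": 0, "wy": 0, "wz": 0, "jaw": 1}, {"tx": 0, "ty": 0, "tz": -3, "wx": 0, "wy": 0, "wz": 0, "jaw": 1}, {"tx": 0, "ty": 0, "tz": -3, "wx": 0, "wy": 0, "wz": 0, "jaw": 1}, {"tx": 0, "ty": 0, "tz": -4, "wx": 0, "wy": 0, "wz": 0, "jaw": 1}]}}

```text
t: 10.12
tool_pos: [0.4545, -0.2514, 0.2561]
tool_rot: [-0.433, -3.109, 0.002]
contact_force: [0.6, -0.5, -0.7]
opening: 0.0232
```

Request:
{"op": "send_rows", "data": {"series": [{"tx": 0, "ty": 0, "tz": -4, "wx": 0, "wy": 0, "wz": 0, "jaw": 1}, {"tx": 0, "ty": 0, "tz": -4, "wx": 0, "wy": 0, "wz": 0, "jaw": 1}, {"tx": 0, "ty": 0, "tz": 0, "wx": 0, "wy": 0, "wz": 0, "jaw": 1}]}}

```text
t: 10.5
tool_pos: [0.4551, -0.2519, 0.344]
tool_rot: [0.433, 3.107, -0.009]
contact_force: [0.5, -0.8, -0.6]
opening: 0.0234
```

```bash
cat >> h.py <<'E'
def target(off,yaw=26.,spot=(.5425,-.002,.15),tiplen=.1178,tip0=(0,0)):
    """tool pose with dauber tip 'off' above spot along normal; min twist from present"""
    y=np.radians(yaw);a=np.radians(20)
    n=np.array([-np.sin(a)*np.cos(y),-np.sin(a)*np.sin(y),np.cos(a)])
    p,R,o=pose(); z=R.apply([0,0,1]); c=np.cross(z,-n); s=np.linalg.norm(c)
    T=Rn.from_rotvec(c/s*np.arctan2(s,-z@n))*R if s>1e-9 else R
    return np.array(spot)+n*off-T.apply([tip0[0],tip0[1],tiplen]),T
E
python3 - <<'E'
from h import *
P,T=target(.07); print(P,T.as_rotvec())
plan(P,T,8)
E
```

```text
[ 0.48476922 -0.03015718  0.32647427] [0.39038462 2.81167115 0.27920159]
t 10.5 pos [ 0.4551 -0.2519  0.344 ] q [-0.65 -0.24  1.72 -0.    1.66 -1.94] F [ 0.5 -0.8 -0.6] op 0.0234
dist cm [ 0.0297  0.2218 -0.0176] rot [-0.238 -0.255 -0.   ]
{'tx': 0.4, 'ty': 2.77, 'tz': 0.2, 'wx': -0.03, 'wy': -0.032, 'wz': -0.0}
{'tx': 0.41, 'ty': 2.76, 'tz': 0.27, 'wx': -0.03, 'wy': -0.032, 'wz': -0.0}
{'tx': 0.42, 'ty': 2.75, 'tz': 0.34, 'wx': -0.03, 'wy': -0.032, 'wz': -0.0}
{'tx': 0.43, 'ty': 2.74, 'tz': 0.41, 'wx': -0.03, 'wy': -0.032, 'wz': -0.0}
{'tx': 0.45, 'ty': 2.73, 'tz': 0.48, 'wx': -0.03, 'wy': -0.032, 'wz': -0.0}
{'tx': 0.46, 'ty': 2.71, 'tz': 0.54, 'wx': -0.03, 'wy': -0.032, 'wz': -0.0}
{'tx': 0.48, 'ty': 2.7, 'tz': 0.61, 'wx': -0.03, 'wy': -0.032, 'wz': -0.0}
{'tx': 0.5, 'ty': 2.68, 'tz': 0.67, 'wx': -0.03, 'wy': -0.032, 'wz': -0.0}
```

The picture showed the dauber inside the pot with its tip on the pad, and the pot unmoved. Now above the mark, tilting to its normal, stopping 7 cm off.

Request:
{"op": "send_rows", "data": {"series": [{"tx": 0.4, "ty": 2.8, "tz": 0.2, "wx": -0.03, "wy": -0.032, "wz": 0, "jaw": 1}, {"tx": 0.4, "ty": 2.8, "tz": 0.3, "wx": -0.03, "wy": -0.032, "wz": 0, "jaw": 1}, {"tx": 0.4, "ty": 2.8, "tz": 0.3, "wx": -0.03, "wy": -0.032, "wz": 0, "jaw": 1}, {"tx": 0.4, "ty": 2.7, "tz": 0.4, "wx": -0.03, "wy": -0.032, "wz": 0, "jaw": 1}, {"tx": 0.4, "ty": 2.7, "tz": 0.4, "wx": -0.03, "wy": -0.032, "wz": 0, "jaw": 1}]}}

```text
t: 11.12
tool_pos: [0.4734, -0.1091, 0.3273]
tool_rot: [0.414, 2.926, 0.19]
contact_force: [-0.6, -0.4, -0.1]
opening: 0.0234
```

Request:
{"op": "send_rows", "data": {"series": [{"tx": 0.4, "ty": 2.7, "tz": 0.4, "wx": -0.03, "wy": -0.032, "wz": 0, "jaw": 1}, {"tx": 0.4, "ty": 2.7, "tz": 0.4, "wx": -0.03, "wy": -0.032, "wz": 0, "jaw": 1}, {"tx": 0.4, "ty": 2.5, "tz": 0.4, "wx": -0.03, "wy": -0.032, "wz": 0, "jaw": 1}, {"tx": 0, "ty": 0, "tz": 0, "wx": 0, "wy": 0, "wz": 0, "jaw": 1}]}}

```text
t: 11.62
tool_pos: [0.4832, -0.0234, 0.3223]
tool_rot: [0.396, 2.813, 0.301]
contact_force: [0.2, -0.5, -1.4]
opening: 0.0232
```

```bash
python3 - <<'E'
from h import *
P,T=target(.07)
plan(P,T,2)
for n in("scene","top"): cv2.imwrite(f"pics/{n}8.png",ctrl.get_image(n)[:,:,::-1])
p,R,o=pose(); tip=p+R.apply([0,0,.1178]); print(tip,proj("scene",tip),proj("top",tip))
a=cv2.imread("pics/scene8.png")[80:240,190:350];b=cv2.imread("pics/top8.png")[130:290,210:370]
cv2.imwrite("pics/a8.png",cv2.resize(np.hstack([a,b]),(800,400),interpolation=cv2.INTER_CUBIC))
E
```

```text
t 11.62 pos [ 0.4832 -0.0234  0.3223] q [-0.35 -0.53  2.    0.26  1.44 -1.64] F [ 0.2 -0.5 -1.4] op 0.0232
dist cm [ 0.0016 -0.0068  0.0042] rot [ 0.013 -0.005  0.   ]
{'tx': -0.23, 'ty': -0.25, 'tz': -0.23, 'wx': 0.007, 'wy': -0.003, 'wz': 0.0}
{'tx': -0.23, 'ty': -0.25, 'tz': -0.23, 'wx': 0.007, 'wy': -0.003, 'wz': 0.0}
[ 0.51957186 -0.00551436  0.21211538] [[269.08685121 163.53731318]] [[300.30258815 215.49990368]]
```

View pics/a8.png

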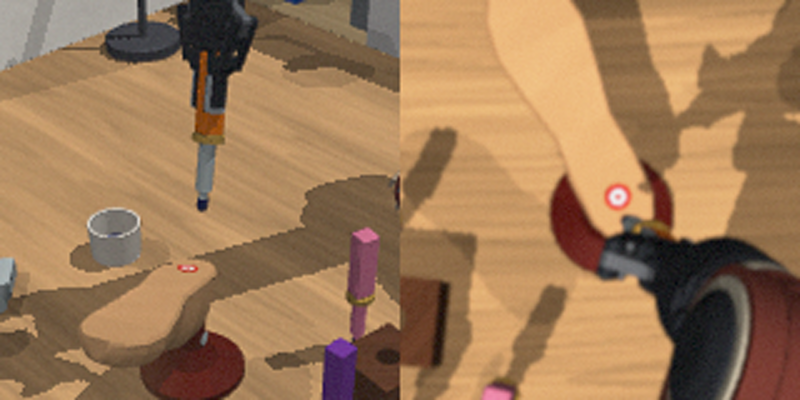

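```bash
python3 - <<'E'
from h import *
from last import onplane
from scipy.interpolate import interp1d
o=np.array([235,108]); 
L=np.array([(205,440),(190,408),(180,387),(166,358),(150,310),(110,255),(65,195),(47,150),(40,110),(42,85),(60,55)])/4.+o-.5
R=np.array([(306,425),(303,385),(285,345),(265,310),(240,275),(225,235),(210,180),(190,115),(165,75),(130,45)])/4.+o-.5
p0=onz("top",(296.77,208.2),.15)
cand=[]
for yaw in range(18,34,2):
    y=np.radians(yaw);a=np.radians(20); x=np.array([np.cos(y)*np.cos(a),np.sin(y)*np.cos(a),np.sin(a)]);yy=np.array([-np.sin(y),np.cos(y),0]);z=np.cross(x,yy)
    f=lambda Q:(lambda P:interp1d(P@x,P@yy,fill_value="extrapolate"))(np.array([onplane("top",q,p0,z)-p0 for q in Q]))
    l,r=f(L),f(R); xs=np.array([-.01,0,.01,.02,.03,.04,.06,.09,.12,.15,.18])
    print(yaw,[(int(round(1e3*l(t))),int(round(1e3*r(t))),round(5e2*float(l(t)+r(t)),1)) for t in xs])
c=onz("top",(260+139/4-.5,180+145/4-.5),.01); print("jack",c)
E
```

```text
18 [(29, -29, 0.3), (30, -31, -0.2), (31, -30, 0.9), (33, -28, 2.0), (34, -27, 3.5), (35, -25, 5.0), (35, -19, 7.8), (42, -16, 13.2), (52, -17, 17.3), (58, -17, 20.3), (56, -11, 22.3)]
20 [(29, -29, 0.4), (30, -31, -0.2), (31, -30, 0.5), (32, -29, 1.3), (33, -28, 2.5), (33, -26, 3.8), (33, -21, 6.0), (39, -19, 10.1), (47, -21, 13.1), (53, -22, 15.4), (50, -17, 16.7)]
22 [(30, -29, 0.6), (30, -31, -0.3), (31, -30, 0.2), (31, -30, 0.7), (32, -28, 1.6), (32, -27, 2.5), (31, -23, 4.1), (36, -22, 6.9), (43, -25, 8.9), (48, -27, 10.4), (45, -23, 11.1)]
24 [(30, -29, 0.7), (30, -31, -0.3), (30, -31, -0.2), (30, -30, -0.0), (31, -29, 0.6), (31, -28, 1.3), (29, -24, 2.3), (32, -25, 3.8), (39, -29, 4.8), (43, -32, 5.4), (39, -28, 5.6)]
26 [(30, -29, 0.8), (30, -31, -0.3), (30, -31, -0.5), (30, -31, -0.7), (30, -30, -0.3), (30, -30, -0.0), (27, -26, 0.5), (29, -28, 0.7), (34, -33, 0.6), (39, -38, 0.5), (34, -34, 0.1)]
28 [(31, -29, 1.0), (30, -31, -0.3), (30, -31, -0.8), (29, -32, -1.3), (29, -31, -1.3), (28, -31, -1.3), (25, -28, -1.4), (26, -31, -2.5), (30, -37, -3.5), (34, -43, -4.5), (28, -39, -5.4)]
30 [(31, -29, 1.1), (30, -31, -0.3), (29, -32, -1.2), (29, -32, -1.9), (28, -32, -2.3), (27, -32, -2.6), (24, -30, -3.2), (23, -34, -5.6), (26, -42, -7.7), (29, -48, -9.5), (23, -44, -10.9)]
32 [(32, -29, 1.2), (30, -31, -0.3), (29, -32, -1.5), (28, -33, -2.5), (27, -33, -3.2), (26, -33, -3.8), (22, -32, -5.1), (20, -38, -8.8), (22, -46, -11.8), (24, -53, -14.3), (17, -50, -16.4)]
jack [ 0.53971644 -0.00220208  0.01      ]
```

Last yaw is 26°: the outline is symmetric along its whole length. Now check the dauber's axis in the hand with an overlay.

```bash
cat > ov.py <<'E'
from h import *
import sys
def ov(f,out,n="scene",box=(90,180,230,320),s=6,lat=(0,0)):
    p,R,o=pose(); im=cv2.imread(f)
    pts={}
    for k in (0,14,23,75,83,110):
        pts[k]=proj(n,p+R.apply([lat[0],lat[1],.1178-k/1000]))[0]
    r0,r1,c0,c1=box; A=cv2.resize(im[r0:r1,c0:c1],None,fx=s,fy=s,interpolation=cv2.INTER_CUBIC)
    for k,v in pts.items():
        q=tuple(int(x) for x in ((v+.5-[c0,r0])*s)); cv2.circle(A,q,2,(0,255,0),-1)
    cv2.imwrite(out,A); print({k:v.round(1).tolist() for k,v in pts.items()})
E
python3 - <<'E'
from ov import *
ov("pics/scene8.png","pics/o8.png",box=(85,180,235,315),s=6)
E
```

```text
{0: [269.1, 163.5], 14: [269.5, 158.4], 23: [269.8, 155.1], 75: [271.5, 135.4], 83: [271.8, 132.4], 110: [272.7, 121.8]}
```

View pics/o8.png

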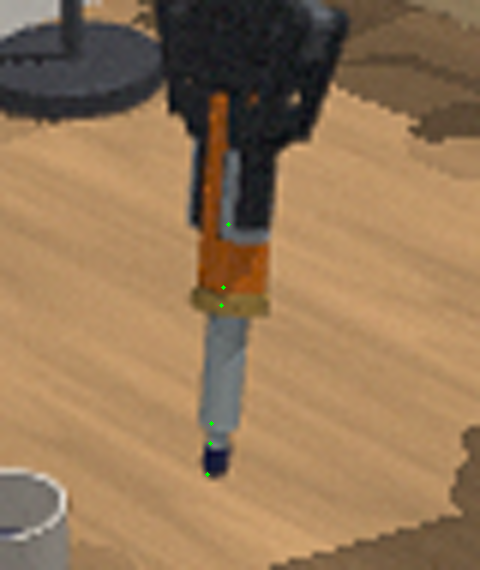

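```bash
python3 - <<'E'
from ov import *
import h, ov
ov.ov("pics/top8.png","pics/o8t.png",n="top",box=(180,260,270,350),s=6)
p=[]
def fake(pos,rot): return lambda:(np.array(pos),Rn.from_rotvec(rot),None)
ov.pose=fake([.4567,-.252,.2091],[.433,3.108,-.002]); ov.ov("pics/scene6.png","pics/o6.png",box=(110,165,205,260),s=6)
ov.pose=fake([.4427,.2041,.3474],[.433,3.106,.003]); ov.ov("pics/scene4.png","pics/o4.png",box=(110,185,325,380),s=6)
a=cv2.imread("pics/o6.png");b=cv2.imread("pics/o4.png");H=max(a.shape[0],b.shape[0])
f=lambda i:cv2.copyMakeBorder(i,0,H-i.shape[0],0,0,0)
cv2.imwrite("pics/o64.png",np.hstack([f(a),f(b)]))
E
```

```text
{0: [300.3, 215.5], 14: [301.9, 217.0], 23: [302.9, 217.9], 75: [309.5, 223.9], 83: [310.5, 224.9], 110: [314.4, 228.3]}
{0: [233.9, 157.9], 14: [233.5, 154.3], 23: [233.3, 151.9], 75: [231.8, 137.7], 83: [231.6, 135.5], 110: [230.8, 127.7]}
{0: [349.8, 178.7], 14: [350.3, 174.0], 23: [350.7, 170.9], 75: [352.9, 152.2], 83: [353.2, 149.2], 110: [354.5, 138.8]}
```

View pics/o8t.png

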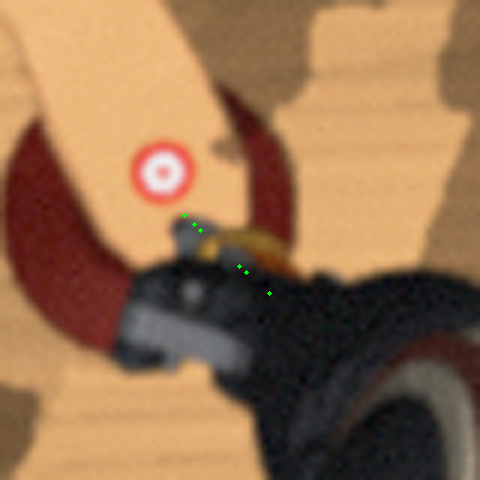

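View pics/o64.png

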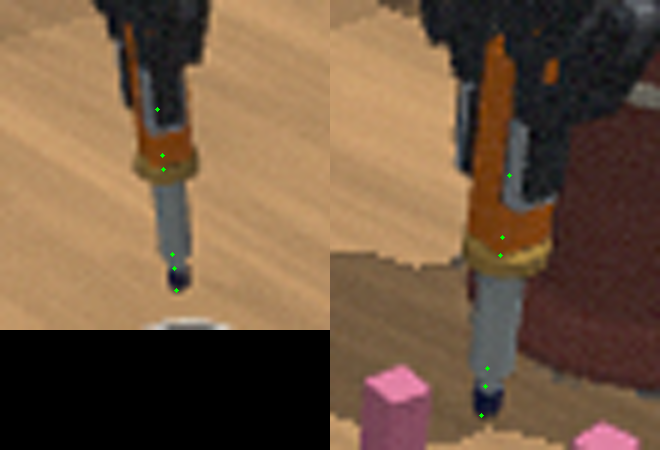

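The dauber sits about 3 mm along tool +x in the jaws, parallel to the tool axis. I'll use that offset, come close, and then correct in the pictures relative to the mark.

```bash
python3 - <<'E'
from h import *
P,T=target(.025,tip0=(.003,0))
plan(P,T,3)
E
```

```text
t 11.72 pos [ 0.4836 -0.0247  0.3226] q [-0.35 -0.53  2.    0.26  1.44 -1.64] F [-1.  -0.  -0.6] op 0.0233
dist cm [ 0.0178  0.0004 -0.0377] rot [ 0.012 -0.005 -0.   ]
{'tx': -0.23, 'ty': -0.15, 'tz': 1.36, 'wx': 0.004, 'wy': -0.002, 'wz': -0.0}
{'tx': -0.23, 'ty': -0.14, 'tz': 1.36, 'wx': 0.004, 'wy': -0.002, 'wz': -0.0}
{'tx': -0.23, 'ty': -0.14, 'tz': 1.36, 'wx': 0.004, 'wy': -0.002, 'wz': -0.0}
```

Request:
{"op": "send_rows", "data": {"series": [{"tx": -0.4, "ty": -0.3, "tz": 0.5, "wx": 0.012, "wy": -0.005, "wz": 0, "jaw": 1}, {"tx": -0.3, "ty": -0.1, "tz": 1.2, "wx": 0, "wy": 0, "wz": 0, "jaw": 1}, {"tx": 0, "ty": 0, "tz": 1.2, "wx": 0, "wy": 0, "wz": 0, "jaw": 1}, {"tx": 0, "ty": 0, "tz": 0.4, "wx": 0, "wy": 0, "wz": 0, "jaw": 1}, {"tx": 0, "ty": 0, "tz": 0, "wx": 0, "wy": 0, "wz": 0, "jaw": 1}]}}

```text
t: 12.35
tool_pos: [0.5003, -0.0275, 0.2884]
tool_rot: [0.407, 2.813, 0.279]
contact_force: [-0.6, -0.3, -1.7]
opening: 0.0234
```

```bash
cat > see.py <<'E'
from ov import *
k=sys.argv[1]
P,T=target(.01,tip0=(.003,0)); plan(P,T,1)
for n in("scene","top"): cv2.imwrite(f"pics/{n}{k}.png",ctrl.get_image(n)[:,:,::-1])
ov(f"pics/scene{k}.png","pics/t1.png",box=(125,205,230,310),s=5,lat=(.003,0))
ov(f"pics/top{k}.png","pics/t2.png",n="top",box=(170,250,260,340),s=5,lat=(.003,0))
cv2.imwrite(f"pics/o{k}.png",np.hstack([cv2.imread("pics/t1.png"),cv2.imread("pics/t2.png")]))
p,R,o=pose(); print("force",o["contact_force"].round(2),"tip",(p+R.apply([.003,0,.1178])).round(4))
n=np.array([-np.sin(np.radians(20))*np.cos(np.radians(26)),-np.sin(np.radians(20))*np.sin(np.radians(26)),np.cos(np.radians(20))])
tip=p+R.apply([.003,0,.1178]); print("height over mark along n mm",((tip-[.5425,-.002,.15])@n*1e3).round(2),"F.n",(o["contact_force"]@n).round(2),"angle deg",np.degrees(np.arccos(-R.apply([0,0,1])@n)).round(2))
E
python3 see.py 9
```

```text
t 12.35 pos [ 0.5003 -0.0275  0.2884] q [-0.34 -0.48  2.01  0.25  1.36 -1.64] F [-0.6 -0.3 -1.7] op 0.0234
dist cm [ 0.0057  0.0054 -0.0176] rot [-0.002 -0.003 -0.   ]
{'tx': 0.08, 'ty': 0.25, 'tz': 1.91, 'wx': -0.002, 'wy': -0.003, 'wz': -0.0}
{0: [264.8, 175.8], 14: [265.3, 170.8], 23: [265.6, 167.6], 75: [267.3, 148.5], 83: [267.6, 145.5], 110: [268.6, 135.3]}
{0: [300.9, 210.5], 14: [302.4, 211.8], 23: [303.3, 212.6], 75: [309.2, 218.0], 83: [310.2, 218.9], 110: [313.6, 222.0]}
force [ 0.11  0.02 -1.64] tip [ 0.5336 -0.0092  0.1776]
height over mark along n mm 29.75 F.n -1.58 angle deg 0.16
```

View pics/o9.png

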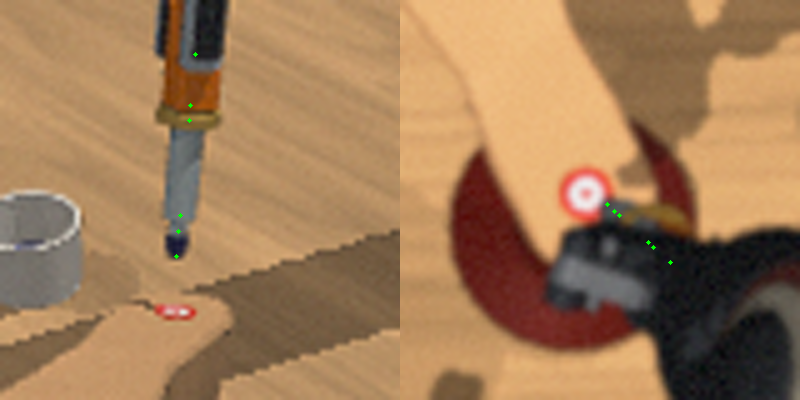

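The overlay lies on the dauber's axis in both views. Going to 1 cm above the mark.

Request:
{"op": "send_rows", "data": {"series": [{"tx": 0.1, "ty": 0.25, "tz": 0.8, "wx": -0.002, "wy": -0.003, "wz": 0, "jaw": 1}, {"tx": 0, "ty": 0, "tz": 0.8, "wx": 0, "wy": 0, "wz": 0, "jaw": 1}, {"tx": 0, "ty": 0, "tz": 0.2, "wx": 0, "wy": 0, "wz": 0, "jaw": 1}, {"tx": 0, "ty": 0, "tz": 0, "wx": 0, "wy": 0, "wz": 0, "jaw": 1}, {"tx": 0, "ty": 0, "tz": 0, "wx": 0, "wy": 0, "wz": 0, "jaw": 1}]}}

```text
t: 13.08
tool_pos: [0.5061, -0.0218, 0.2723]
tool_rot: [0.405, 2.807, 0.28]
contact_force: [0.2, 0.6, -0.6]
opening: 0.0234
```

```bash
python3 see.py 10
```

```text
t 13.07 pos [ 0.5061 -0.0218  0.2723] q [-0.32 -0.46  2.03  0.25  1.32 -1.64] F [ 0.2  0.6 -0.6] op 0.0234
dist cm [-0.0002 -0.0003 -0.0014] rot [-0.     0.003  0.   ]
{'tx': 0.04, 'ty': -0.07, 'tz': 0.13, 'wx': -0.0, 'wy': 0.003, 'wz': 0.0}
{0: [264.7, 182.6], 14: [265.2, 177.7], 23: [265.5, 174.5], 75: [267.3, 155.6], 83: [267.6, 152.7], 110: [268.6, 142.6]}
{0: [297.7, 208.4], 14: [299.0, 209.7], 23: [299.9, 210.6], 75: [305.5, 215.9], 83: [306.4, 216.7], 110: [309.6, 219.8]}
force [-0.32  0.   -1.85] tip [ 0.54   -0.0034  0.161 ]
height over mark along n mm 11.33 F.n -1.64 angle deg 0.19
```

View pics/o10.png

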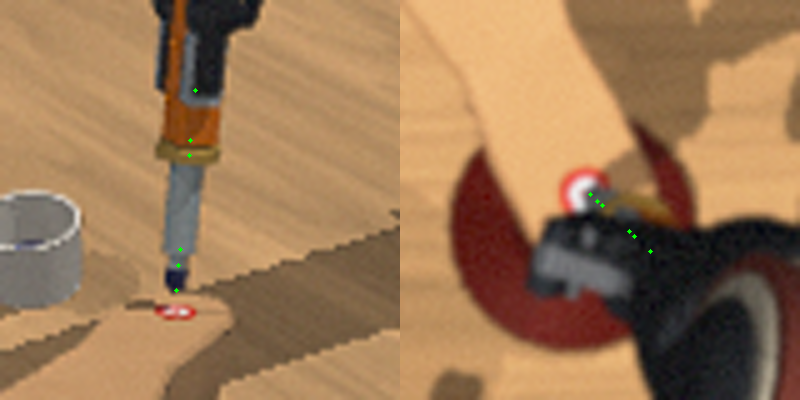

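```bash
python3 - <<'E'
from ov import *
ov("pics/scene10.png","pics/t1.png",box=(165,195,245,285),s=10,lat=(.003,0))
ov("pics/top10.png","pics/t2.png",n="top",box=(195,225,280,320),s=10,lat=(.003,0))
cv2.imwrite("pics/o10b.png",np.vstack([cv2.imread("pics/t1.png"),cv2.imread("pics/t2.png")]))
print(proj("scene",[.5425,-.002,.15]),proj("top",[.5425,-.002,.15]))
E
```

```text
{0: [264.7, 182.6], 14: [265.2, 177.7], 23: [265.5, 174.5], 75: [267.3, 155.6], 83: [267.6, 152.7], 110: [268.6, 142.6]}
{0: [297.7, 208.4], 14: [299.0, 209.7], 23: [299.9, 210.6], 75: [305.5, 215.9], 83: [306.4, 216.7], 110: [309.6, 219.8]}
[[264.54172043 186.5066963 ]] [[296.75445104 207.88973288]]
```

View pics/o10b.png

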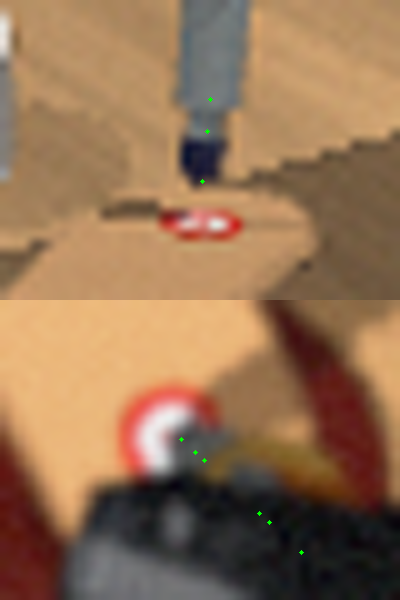

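In the scene view the tip, run down its axis, lands at about (264.4,186.9) and the mark is at (264.5,186.8). The top view agrees. Take a baseline force average before pressing.

```bash
cat > favg.py <<'E'
from h import *
n=np.array([-np.sin(np.radians(20))*np.cos(np.radians(26)),-np.sin(np.radians(20))*np.sin(np.radians(26)),np.cos(np.radians(20))])
F=[];H=[];A=[];XY=[]
for i in range(12):
    ctrl.get_image("scene"); p,R,o=pose(); F.append(o["contact_force"]); tip=p+R.apply([.003,0,.1178]); H.append((tip-[.5425,-.002,.15])@n*1e3); A.append(R.apply([0,0,1])); XY.append(R.inv().apply(tip-[.5425,-.002,.15])*1e3)
F=np.array(F); print("t",o["t"],"F",F.mean(0).round(2),"F.n",(F@n).mean().round(2),"+-",((F@n).std()/12**.5).round(2),"h",np.mean(H).round(2),np.std(H).round(2),"tip off in tool mm",np.mean(XY,0).round(2),"ang",np.degrees(np.arccos(-np.mean(A,0)@n)).round(2))
E
python3 favg.py
```

```text
t 13.775 F [-0.04  0.08 -1.26] F.n -1.18 +- 0.14 h 11.25 0.09 tip off in tool mm [ -0.82   0.58 -11.25] ang 0.19
```

Request:
{"op": "send_rows", "data": {"series": [{"tx": 0.08, "ty": -0.06, "tz": 0.5, "wx": 0, "wy": 0.002, "wz": 0, "jaw": 1}, {"tx": 0, "ty": 0, "tz": 0.4, "wx": 0, "wy": 0, "wz": 0, "jaw": 1}, {"tx": 0, "ty": 0, "tz": 0, "wx": 0, "wy": 0, "wz": 0, "jaw": 1}]}}

```text
t: 14.15
tool_pos: [0.508, -0.0206, 0.2624]
tool_rot: [0.405, 2.81, 0.281]
contact_force: [-1.0, -0.8, -1.2]
opening: 0.0233
```

```bash
python3 favg.py; python3 see.py 11; python3 - <<'E'
from ov import *
ov("pics/scene11.png","pics/t1.png",box=(165,195,245,285),s=10,lat=(.003,0))
ov("pics/top11.png","pics/t2.png",n="top",box=(195,225,280,320),s=10,lat=(.003,0))
cv2.imwrite("pics/o11b.png",np.vstack([cv2.imread("pics/t1.png"),cv2.imread("pics/t2.png")]))
E
```

```text
t 14.75 F [-0.11  0.09 -1.26] F.n -1.16 +- 0.18 h 1.9 0.19 tip off in tool mm [ 0.11 -0.03 -1.9 ] ang 0.09
t 14.75 pos [ 0.5082 -0.0208  0.2632] q [-0.32 -0.45  2.04  0.25  1.3  -1.64] F [-0.3  0.1 -0.7] op 0.0235
dist cm [-0.0022 -0.0013  0.0076] rot [-0.     0.002  0.   ]
{'tx': -0.03, 'ty': -0.0, 'tz': -0.8, 'wx': -0.0, 'wy': 0.002, 'wz': 0.0}
{0: [264.6, 185.8], 14: [265.1, 180.9], 23: [265.4, 177.8], 75: [267.2, 159.0], 83: [267.5, 156.1], 110: [268.4, 146.1]}
{0: [296.9, 208.1], 14: [298.3, 209.4], 23: [299.2, 210.2], 75: [304.6, 215.4], 83: [305.5, 216.2], 110: [308.7, 219.2]}
force [-0.3  -0.45 -1.24] tip [ 0.5418 -0.0023  0.1517]
height over mark along n mm 1.89 F.n -1.0 angle deg 0.09
{0: [264.6, 185.8], 14: [265.1, 180.9], 23: [265.4, 177.8], 75: [267.2, 159.0], 83: [267.5, 156.1], 110: [268.4, 146.1]}
{0: [296.9, 208.1], 14: [298.3, 209.4], 23: [299.2, 210.2], 75: [304.6, 215.4], 83: [305.5, 216.2], 110: [308.7, 219.2]}
```

View pics/o11b.png

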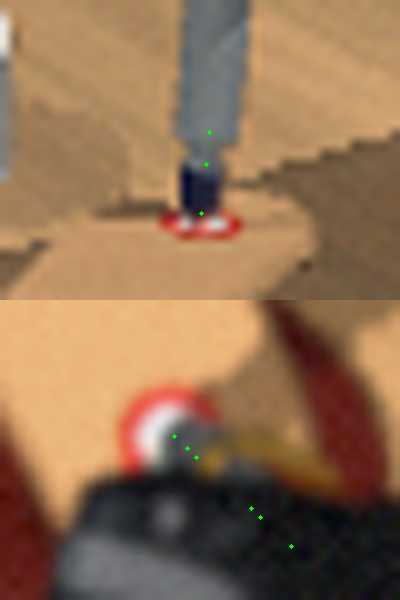

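The tip sits centred on the mark, just clear of it. Pressing in.

Request:
{"op": "send_rows", "data": {"series": [{"tx": 0, "ty": 0, "tz": 0.2, "wx": 0, "wy": 0.001, "wz": 0, "jaw": 1}, {"tx": 0, "ty": 0, "tz": 0.2, "wx": 0, "wy": 0, "wz": 0, "jaw": 1}, {"tx": 0, "ty": 0, "tz": 0.1, "wx": 0, "wy": 0, "wz": 0, "jaw": 1}, {"tx": 0, "ty": 0, "tz": 0, "wx": 0, "wy": 0, "wz": 0, "jaw": 1}]}}

```text
t: 15.35
tool_pos: [0.5099, -0.0201, 0.2589]
tool_rot: [0.405, 2.81, 0.28]
contact_force: [-1.0, -0.3, 1.2]
opening: 0.0233
```

```bash
python3 favg.py
```

```text
t 15.95 F [-1.57 -0.36  0.82] F.n 1.3 +- 0.14 h -2.76 0.04 tip off in tool mm [-0.1  -0.02  2.76] ang 0.06
```

The force says the tip is about 4.2 mm in. It needs about 2.8 mm more.

Request:
{"op": "send_rows", "data": {"series": [{"tx": 0, "ty": 0, "tz": 0.15, "wx": 0, "wy": 0, "wz": 0, "jaw": 1}, {"tx": 0, "ty": 0, "tz": 0.12, "wx": 0, "wy": 0, "wz": 0, "jaw": 1}, {"tx": 0, "ty": 0, "tz": 0, "wx": 0, "wy": 0, "wz": 0, "jaw": 1}, {"tx": 0, "ty": 0, "tz": 0, "wx": 0, "wy": 0, "wz": 0, "jaw": 1}]}}

```text
t: 16.45
tool_pos: [0.5108, -0.0197, 0.2564]
tool_rot: [0.405, 2.81, 0.28]
contact_force: [-1.0, 0.4, 1.0]
opening: 0.0233
```

```bash
python3 favg.py;python3 favg.py; python3 see.py 12; python3 - <<'E'
from ov import *
ov("pics/scene12.png","pics/t1.png",box=(135,195,245,305),s=10,lat=(.003,0))
E
```

```text
t 17.05 F [-2.11 -0.38  1.36] F.n 1.99 +- 0.16 h -5.46 0.02 tip off in tool mm [-0.16 -0.01  5.46] ang 0.07
t 17.65 F [-1.91 -0.33  1.53] F.n 2.07 +- 0.16 h -5.5 0.01 tip off in tool mm [-0.15 -0.02  5.5 ] ang 0.07
t 17.65 pos [ 0.5108 -0.0197  0.2563] q [-0.31 -0.44  2.04  0.25  1.29 -1.64] F [-2.4 -0.3  0.3] op 0.0233
dist cm [-0.0048 -0.0023  0.0145] rot [-0.001  0.001  0.   ]
{'tx': 0.0, 'ty': -0.0, 'tz': -1.55, 'wx': -0.001, 'wy': 0.001, 'wz': 0.0}
{0: [264.3, 188.4], 14: [264.8, 183.5], 23: [265.1, 180.4], 75: [266.9, 161.8], 83: [267.1, 158.8], 110: [268.1, 148.8]}
{0: [296.3, 207.4], 14: [297.6, 208.6], 23: [298.5, 209.4], 75: [303.8, 214.4], 83: [304.7, 215.3], 110: [307.8, 218.2]}
force [-2.08 -0.65  0.62] tip [ 0.5443 -0.0012  0.1449]
height over mark along n mm -5.49 F.n 1.31 angle deg 0.06
{0: [264.3, 188.4], 14: [264.8, 183.5], 23: [265.1, 180.4], 75: [266.9, 161.8], 83: [267.1, 158.8], 110: [268.1, 148.8]}
```

View pics/t1.png

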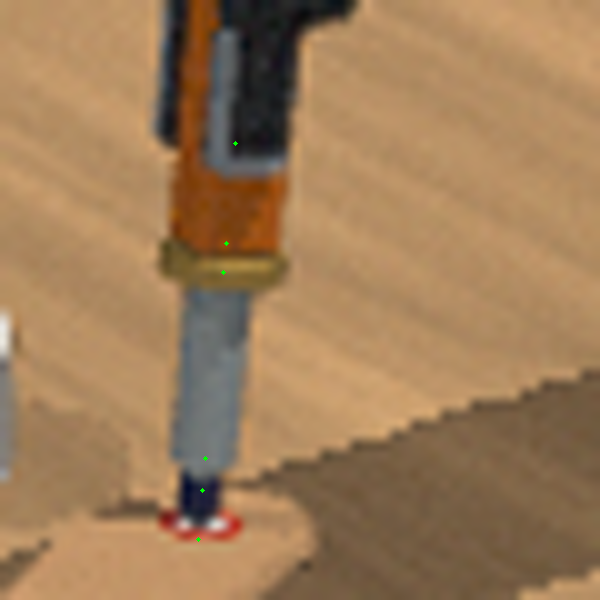

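View pics/o12.png

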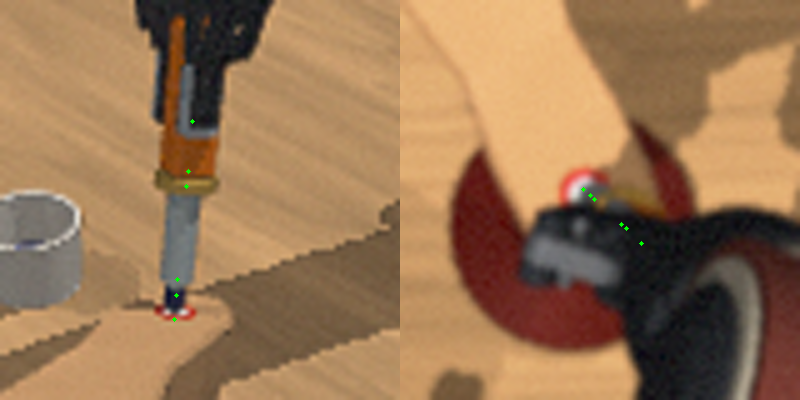

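The force gives about 6.3 mm in and the geometry about 6.9. A hair more.

Request:
{"op": "send_rows", "data": {"series": [{"tx": 0, "ty": 0, "tz": 0.05, "wx": 0, "wy": 0, "wz": 0, "jaw": 1}, {"tx": 0, "ty": 0, "tz": 0, "wx": 0, "wy": 0, "wz": 0, "jaw": 1}]}}

```text
t: 18.0
tool_pos: [0.5109, -0.0196, 0.2558]
tool_rot: [0.405, 2.81, 0.28]
contact_force: [-2.1, -0.9, 1.2]
opening: 0.0236
```

```bash
python3 favg.py;python3 favg.py; python3 - <<'E'
from h import *
for n in("scene","top"): cv2.imwrite(f"pics/{n}13.png",ctrl.get_image(n)[:,:,::-1])
print(ctrl.get_obs()["dq"].round(4))
E
```

```text
t 18.6 F [-1.84 -0.77  1.65] F.n 2.23 +- 0.16 h -5.97 0.02 tip off in tool mm [-0.16 -0.03  5.97] ang 0.07
t 19.2 F [-1.78 -0.37  1.73] F.n 2.23 +- 0.1 h -5.97 0.01 tip off in tool mm [-0.17 -0.01  5.97] ang 0.07
[ 0.0003 -0.0006 -0.0007 -0.0007  0.0007  0.0005]
```

View pics/scene13.png

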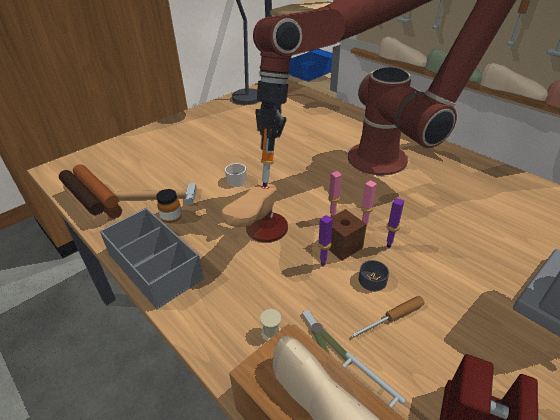

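View pics/top13.png

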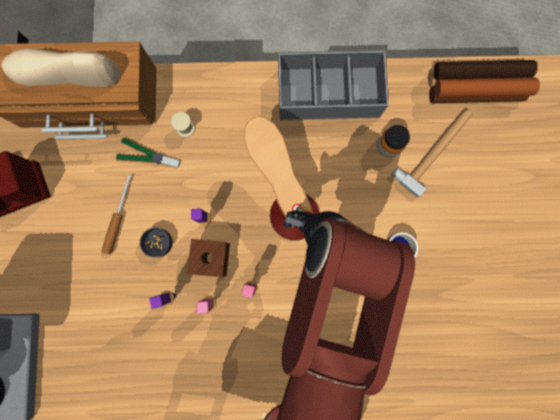

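Net push is 3.4 N, about 6.9 mm in, and steady. The dauber is 0.07° from the computed normal, the tip is on the ring, and the pot (scene 235,175), tin and look-alikes have not moved. Handing in.

```bash
python3 -c "
from station import ctrl
print(ctrl.finish_job())"
```

```text
the job is handed in; nothing more can be done
None
```

I handed the job in at about 19 s, with the dauber still gripped and pressed on the mark. No verdict is reported.

**What I did:** I took the orange-handled dauber from the holder and dipped it in the white pot. The wrist force rose by about 2.7 N there, so I took the tip to be on the blue pad. I then set it square to the heel seat (last yaw measured at 26°, slope 20°) and pressed it on the red mark.

**Last checks:**
- **Push on the tip:** net 3.4 N along the normal, about 6.9 mm in. Going by arm travel alone, it would be about 7.4 mm.
- **Squareness:** the tool axis was 0.07° off the normal I computed. The dauber looked parallel to the tool in the scene view to about half a degree.
- **Position:** the tip sat on the mark's centre in the scene view, to about 1 mm. The gripper partly hid it in the top view.
- **Other things:** the pot, tin and other items looked unmoved, though the arm partly covered the pot in the top view.

**Did not fully agree:**
- **Sideways force:** about 1 N on the tip, which I put down to friction and left.
- **Dauber off-centre in the jaws:** by about 3 mm, which I allowed for.
- **Offset between pictures:** that 3 mm offset varied by 1–3 mm from picture to picture.

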